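# Build up the pivot stud of the bending jig

### The job

Thread the loose parts onto the upright stud of the bending jig: first the plain tube spacer, then the flat washer, and last the flanged bush, flange down, each fully home on the one below. Press the bush down over the stud's two spring balls until it sits against the washer, but gently: the stud is clamped 4 to 8 mm off the middle of the plate, so feel for it and never load the jig with more than 40 N, down or sideways. Leave the parts stacked and let go, without disturbing the tin, tumbler, screwdriver and spanner.

Things in the scene. Friction and masses are not known exactly. Their poses are not given: they have to be found in the camera images.
- plate: Dark steel base plate of the jig, fixed to the bench: 120 mm (its x) by 200 mm (its y) by 12 mm thick; origin at the centre of its underside, z up. Near its two short ends stand a bare pin 22 mm tall and 16 mm across (at x +30, y +-86 mm) and a 4 mm bolt head (at x -40, y +-86 mm).
- seat (a point): Middle of the plate's top face, 12 mm above the bench (axes as the plate's). The upright stud stands NEAR it, not on it: it is clamped in an oversize hole 4 to 8 mm off, at most 5 mm along the plate's x and 6 mm along its y, and this offset is not reported: see it or feel it. The stud itself is rigid and does not shift under load.
- tip_level (a point): Point 62 mm straight above seat, at the height of the stud's tip (the stud is off to the side by the unreported offset). The stud is a steel rod 16 mm in diameter; its flat tip has only a 1 mm chamfer, so a part that is not over it lands on it.
- ball_level (a point): Point 49.5 mm straight above seat, at the height of two spring balls that bulge 1.5 mm from the stud on its plate-x and -x sides (19 mm over both; 6 N each to start, 3 N per mm more). Spacer and washer clear them. The bush must be pushed past: 8 to 15 N down at first, then a few N of drag all the way home, where they spring out over its top.
- spacer_mid (a point): Centre (half height) of the spacer: plain steel tube 36 mm outside, bore 20 mm, 20 mm tall, standing on the bench; about 0.1 kg; z along its axis. Home, this point is 10 mm above the plate's top face.
- washer_mid (a point): Centre (half height) of the washer: flat steel ring 46 mm outside, bore 20 mm, 6 mm thick, lying on the bench; about 60 g; z along its axis. Home on the spacer, this point is 23 mm above the plate's top face.
- bush_mid (a point): Centre (half height) of the flanged bush: steel, 20 mm tall, flange 44 mm across and 5 mm thick at the bottom, barrel 30 mm across above it, bore 17.6 mm right through; about 90 g; z along its axis, flange down as it stands on the bench. Home on the washer, this point is 36 mm above the plate's top face.
- tin: Bystander: yellow tin 90 mm across, 115 mm tall, origin under its centre. Leave alone.
- tumbler: Bystander: glass tumbler 74 mm across, 85 mm tall, origin under its centre. Leave alone.
- screwdriver: Bystander: screwdriver lying on the bench, about 200 mm long. Leave alone.
- spanner: Bystander: open spanner lying on the bench, about 180 mm long. Leave alone.
Not all that is in view belongs to the job. What is shaped like the part that bears bush_mid but turquoise is not meant.

How it is judged:
On the way, in this order (a step that is already met when the one before it is completed fails the run):
1. the spacer is on the stud, flat on the plate (horizontal distance between spacer_mid and seat below 0.012 m and z of spacer_mid in the frame of seat between 0.008 and 0.012 m and angle between spacer_mid's own z axis and vertical below 0.08 rad), for 0.1 s.
2. the washer is on the stud, flat on the spacer (all of step 1 and horizontal distance between washer_mid and seat below 0.012 m and z of washer_mid in the frame of seat between 0.021 and 0.025 m and angle between washer_mid's own z axis and vertical below 0.08 rad), for 0.1 s.
3. the bush is on the stud, pressed home on the washer (all of step 2 and horizontal distance between bush_mid and seat below 0.012 m and z of bush_mid in the frame of seat between 0.034 and 0.038 m and angle between bush_mid's own z axis and vertical below 0.08 rad), for 0.2 s.
At the end, for the whole second after the job is handed in: Spacer, washer and bush are on the stud in that order from the plate up, each upright (within 0.08 rad), within 2 mm of its home height (part centres 10, 23 and 36 mm above the plate's top) and within 12 mm of the middle of the plate sideways; everything is let go (all of step 3); the robot touches nothing.
It fails at once if the jig (plate, stud and what is on them) is loaded with more than 40 N (contact force between plate and anything else above 40 N).
It fails at once if the tin is pushed more than 15 mm or tipped over (distance of tin from where it was at the start of the episode above 0.015 m or angle between tin's own z axis and vertical above 0.5 rad).
It fails at once if the tumbler is pushed more than 15 mm or tipped over (distance of tumbler from where it was at the start of the episode above 0.015 m or angle between tumbler's own z axis and vertical above 0.5 rad).
It fails at once if the screwdriver is pushed more than 15 mm or tipped over (distance of screwdriver from where it was at the start of the episode above 0.015 m).
It fails at once if the spanner is pushed more than 15 mm or tipped over (distance of spanner from where it was at the start of the episode above 0.015 m).
It also fails if it takes over 72 s, if anything falls off the work surface, if the arm or the gripper's body presses on something with over 40 N, if the wrist force passes 120 N, or if a joint passes its speed limit or range.

### The arm

A 7-joint arm with a two-finger parallel gripper is mounted at the origin on the work surface. World frame = base frame: x ahead of the robot, y to its left, z up, the work surface at z = 0. Lengths are in m, angles in rad, forces in N, time in s.
With the tool pointing down it reaches from about 0.4 to 0.875 m from the base axis. Payload 6.5 kg.
Tool frame: the origin (TCP) lies at the very end of the fingers, on their centre line; the grasp point (between the pads) lies 19 mm behind it; z points along the fingers, y is the direction in which the jaws open and shut (so a half turn about z gives the same grasp; the last joint's range is limited). The gripper opens to 85 mm and grips with 20 to 120 N. Pads are 22 mm wide; open, the fingers measure 114 mm over their backs; the gripper's body (76 mm by 85 mm) begins 54 mm behind the grasp point. The pads swing forward as they close: fully open they stand 13 mm farther back than shut.
Start: joints at [-1.177, 0.536, -0.004, 1.538, 0.003, 1.067, -0.071], TCP at [0.288, 0.582, 0.206] pointing down, gripper open.
Joint ranges: [-2.7, 2.7], [-0.37, 2.16], [-1.27, 1.26], [0.24, 2.4], [-1.31, 4.45], [0.19, 1.91], [-2.76, 2.76]. Speed limits (rad/s): [2.39, 2.39, 3.14, 3.14, 3.14, 3.14, 3.14].

### API

Orientations are given as a unit quaternion [w, x, y, z].
In Python, from rig import arm gives the robot as it stands.
- The arm moves only by the shell command python3 -m crank 'ROWS' [OPENING]. ROWS is a JSON object of lists of equal length, an entry for each row: "xyz": the shift along the tool's x, y, z in m, a list of three; "angular": the turn, a rotation vector about the tool's x, y, z in rad, a list of three. In form: {"xyz": [[dx, dy, dz], ...], "angular": [[ax, ay, az], ...]}. A call has 1 to 12 rows; each row shifts and turns the commanded pose from where the row before left it, along the tool's axes as they then stand; what a row does not reach is not made up. A row lasts 1/10 s, in which the tool goes at most 50 mm and 8.59 degrees, less where a joint would pass 70% of its speed; a pose out of reach is approached as far as the arm can. A call with a gripper value outside its range is refused whole. OPENING is the opening, from 0 (shut) to 1 (fully open), set as the call begins (- or left out, the last holds). The fingers move at their own pace and stop on an object; the grip force is fixed at half the most. Time passes only in rows, so rows that do not move let the fingers close. It gives the time, the measured TCP pose, the force and the opening at its end, in the units of the state.
- arm.state(): the state, without advancing time (a new reading comes with each control period).
- arm.read_camera(name): name is "scene" or "side" or "wrist"; returns the picture (400x640x3 uint8, red, green, blue); there is no depth.
- arm.camera_params(name): a dict with "fov_y" (degrees; the focal length in pixels is half the picture's height over the tangent of half this angle, whatever the lens; pixels are square), "cx", "cy" (the principal point, pixels), "camera_from_world" (4x4, takes a point from world to camera coordinates); the wrist camera has in their place "T_tool_cam" (4x4, takes a point from camera to tool coordinates, whose origin is the TCP and whose axes are the flange's). Camera axes: x right, y up, looking along -z (the intrinsics and any distortion apply to the point x, -y, -z); pixel columns grow to the right and rows downward; lengths in m; the calibration is good to about 2 mm. A picture is of the moment at which its call begins: read the wrist's pose just before it. camera_params takes no time and is no camera call.
- arm.hand_in(): hands the job in, once; it reports no verdict.
Trained networks look in the newest picture that a camera, given by its name, has taken for a name from the list of things; names that differ only in an ending like _2 or _b are one class to them, and where a whole thing is asked for, a point or a joint stands for the part that bears it (a point fixed in the world has none). Each returns a list of dicts, best first, with "conf" (0 to 1); they miss things now and then, are a little off and sometimes report something else, mostly with a low value. They report only what shows in the picture. A call takes as long as a camera call. They do not tell look-alikes from the thing itself.
- arm.search_frame(camera, thing): "location" ([x, y, z] in m, in world coordinates, good to about 4 mm: the middle of the surface that is visible of it).
- arm.place_of(camera, thing): "location" ([x, y, z] in m, in world coordinates, good to about 4 mm: a listed point, or the origin of a listed thing).
The state is a dict: "time_s": time; "joints": joint angles; "joint_vel": joint speeds; "effort": joint torques, N m; "tool_pos": TCP position; "eef_rot": TCP orientation; "ft_force": force on the tool from outside, world axes, zero at the start; "ft_torque": the same for the moment, N m; "opening": finger opening in m.
Only numpy, scipy, OpenCV 4.12 (cv2) and the standard library are available. Lean on these libraries where they do the work, as an engineer would, in place of code of your own. Each camera call takes 0.05 s, during which the arm holds its last target.

## Working session

There is one attempt and no reset: what is moved stays moved. The work goes in short steps, Python scripts to look and compute and a shell command to move; the robot and the scene stay as the last step left them, time stands still between calls to the robot, and variables do not carry over. Pictures are saved under pics/ and viewed, and the job is handed in when it is done.

```bash
ls -la; mkdir -p pics; python3 - <<'E'
from rig import arm
import cv2,json
s=arm.state();print({k:s[k] for k in s})
for c in ["scene","side","wrist"]:
    im=arm.read_camera(c);cv2.imwrite(f"pics/a_{c}.png",im[:,:,::-1]);p=arm.camera_params(c);print(c,p)
for c in ["scene","side"]:
  for t in ["plate","spacer_mid","washer_mid","bush_mid","tin","tumbler","screwdriver","spanner","tip_level"]:
    print(c,t,[(r['conf'],[round(float(v),4) for v in r['location']]) for r in arm.place_of(c,t)][:3])
print(arm.state()['time_s'])
E
```

```text
total 12
drwxr-xr-x  3 agent agent 4096 Dec  6 10:56 .
drwxr-xr-x 23 root  root  4096 Dec  6 10:56 ..
drwxr-xr-x  2 agent agent 4096 Dec  6 10:56 pics
{'time_s': 0.0, 'joints': array([-1.17721272,  0.5371648 , -0.00445275,  1.53889421,  0.00258995,
        1.06728164, -0.07123939]), 'joint_vel': array([ 8.74673843e-05,  9.10074819e-04, -4.20480143e-04, -2.89491816e-03,
        1.19711875e-04, -1.46929424e-03, -3.76069629e-04]), 'effort': array([ 3.98631364e-04, -5.83430922e+01,  1.04877848e+00, -2.59096795e+01,
        1.23268503e-02,  9.74860042e-03, -1.04557984e-05]), 'tool_pos': array([0.28814616, 0.58188005, 0.20530565]), 'eef_rot': array([-1.43598268e-04,  2.27852669e-01,  9.73695231e-01, -8.59204361e-04]), 'ft_force': array([-0.05863805, -0.00345088, -0.25049114]), 'ft_torque': array([-0.00279726,  0.00215304,  0.02300129]), 'opening': 0.08547297418842263}
scene {'fov_y': 53.852306195593215, 'cx': 320.53138689676615, 'cy': 201.69046572531408, 'camera_from_world': array([[-0.42731093,  0.90400706, -0.0132896 ,  0.23531418],
       [-0.75603112, -0.34922672,  0.55358617,  0.37003
[... 1469 characters left out ...]
0.5122, -0.2962, 0.0071])]
scene tip_level [(0.69, [0.518, 0.1857, 0.0758]), (0.29, [0.5892, -0.1082, 0.0029])]
side plate [(0.86, [0.5132, 0.1921, 0.0019]), (0.57, [0.4584, -0.0967, 0.0102])]
side spacer_mid [(0.53, [0.5145, -0.2897, 0.0119])]
side washer_mid [(0.68, [0.5867, -0.1124, 0.0052])]
side bush_mid [(0.6, [0.3605, -0.1363, 0.0089]), (0.57, [0.4557, -0.0955, 0.012]), (0.47, [0.5346, -0.0378, 0.0114])]
side tin [(0.76, [0.6816, -0.2793, 0.0035])]
side tumbler [(0.56, [0.7132, -0.0646, 0.0011])]
side screwdriver [(0.62, [0.4605, 0.3745, -0.0004])]
side spanner [(0.73, [0.3868, -0.4602, 0.0027])]
side tip_level [(0.57, [0.5129, 0.1922, 0.0678]), (0.19, [0.5919, -0.1088, 0.0044])]
1.05
```

View pics/a_scene.png

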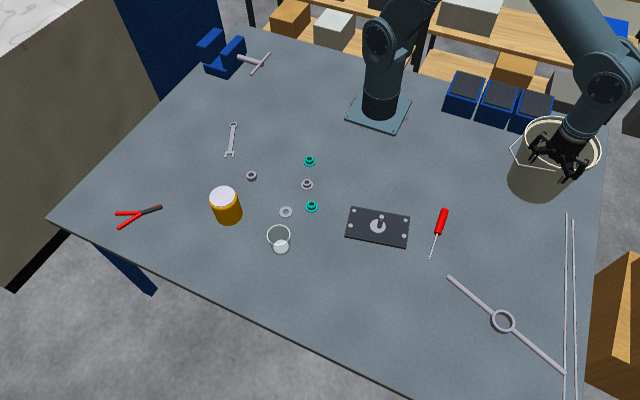

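View pics/a_side.png

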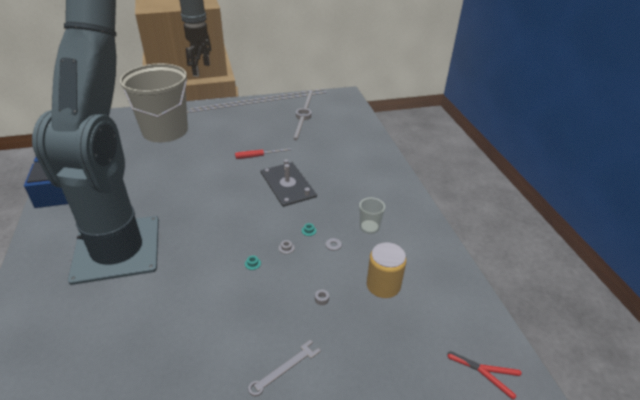

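View pics/a_wrist.png

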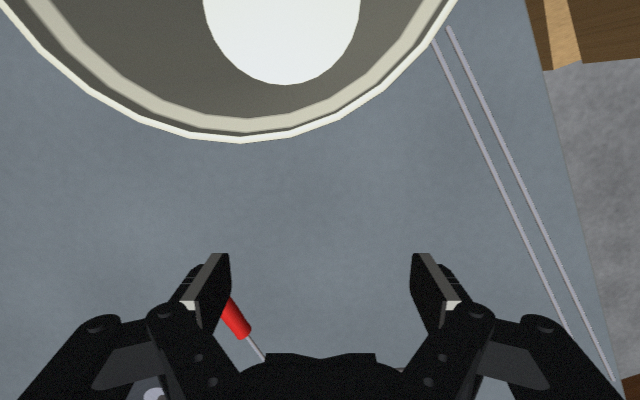

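The pictures show the plate at about (378,227) in the scene view, with the stud upright on it. The grey bush is at (307,184), between two turquoise look-alikes at (309,161) and (312,207). The washer is at (286,212), the spacer at (251,176), and the bucket sits beside the gripper. I'll back away from the bucket first, then turn the tool so its x axis lies along world +y.

```bash
cat > h.py <<'E'
from rig import arm
import numpy as np, cv2
from scipy.spatial.transform import Rotation as R
def rot(s): q=s['eef_rot']; return R.from_quat([q[1],q[2],q[3],q[0]])
def to(p,yaw=90.):
    "shift in tool axes needed, and turn about tool axes to tool x at yaw, z down"
    s=arm.state(); r=rot(s); d=r.inv().apply(np.array(p)-s['tool_pos'])
    a=np.deg2rad(yaw); x=np.array([np.cos(a),np.sin(a),0]); z=np.array([0,0,-1.]); y=np.cross(z,x)
    T=R.from_matrix(np.stack([x,y,z],1)); print('t',round(s['time_s'],2),'pos',s['tool_pos'].round(4),'d mm',(d*1e3).round(1),'turn',(r.inv()*T).as_rotvec().round(4),'open',round(s['opening']*1e3,1),'F',s['ft_force'].round(1))
def shot(name,c='wrist'):
    s=arm.state(); im=arm.read_camera(c); cv2.imwrite(f'pics/{name}.png',im[:,:,::-1]); return s,im
def K(c):
    p=arm.camera_params(c); f=200/np.tan(np.deg2rad(p['fov_y'])/2); return f,p
def ray(u,v,s):
    f,p=K('wrist'); d=np.array([(u-p['cx'])/f,-(v-p['cy'])/f,-1]); T=p['T_tool_cam']; r=rot(s)
    return s['tool_pos']+r.apply(T[:3,3]), r.apply(T[:3,:3]@d)
def at_z(u,v,z,s):
    o,d=ray(u,v,s); return o+d*(z-o[2])/d[2]
def proj(P,s):
    f,p=K('wrist'); T=p['T_tool_cam']; q=rot(s).inv().apply(np.array(P)-s['tool_pos']); c=T[:3,:3].T@(q-T[:3,3])
    return np.array([p['cx']+f*c[0]/-c[2], p['cy']-f*c[1]/-c[2]])
E
python3 -m crank '{"xyz":[[-0.05,0,0],[-0.05,0,0],[-0.05,0,0],[-0.05,0,0],[0,0,0],[0,0,0],[0,0,0],[0,0,0],[0,0,0],[0,0,0],[0,0,0],[0,0,0]],"angular":[[0,0,0],[0,0,0],[0,0,0],[0,0,0],[0,0,0.139],[0,0,0.139],[0,0,0.139],[0,0,0.139],[0,0,0.139],[0,0,0.139],[0,0,0.139],[0,0,0.137]]}'
python3 -c "
from h import *
to([.512,.17,.15])"
```

```text
time_s: 2.25
tool_pos: [0.4676, 0.4938, 0.2062]
eef_rot: [-0.0, 0.709, 0.706, 0.0]
ft_force: [0.2, 0.1, -0.3]
opening: 0.0857
t 2.25 pos [0.4676 0.4938 0.2062] d mm [-323.6   45.9   56.2] turn [-0.0001 -0.0001 -0.0045] open 85.7 F [ 0.2  0.1 -0.3]
```

```bash

python3 -m crank '{"xyz":[[-0.05,0.007,0.012],[-0.05,0.007,0.012],[-0.05,0.007,0.012],[-0.05,0.007,0.012],[-0.05,0.007,0.012],[-0.05,0.006,0.01],[-0.004,0.003,0.006],[0,0,0],[0,0,0]],"angular":[[0,0,0],[0,0,0],[0,0,0],[0,0,0],[0,0,0],[0,0,0],[0,0,-0.004],[0,0,0],[0,0,0]]}'
python3 -c "
from h import *
s,im=shot('b1'); to([.512,.19,.13])
for t in ['seat','tip_level','plate']: print(t,[(r['conf'],r['location']) for r in arm.place_of('wrist',t)])
"
```

```text
time_s: 3.15
tool_pos: [0.5105, 0.2019, 0.1329]
eef_rot: [-0.0, 0.705, 0.709, 0.0]
ft_force: [-0.1, 0.4, -0.3]
opening: 0.0856
t 3.2 pos [0.5105 0.2024 0.133 ] d mm [-12.5   1.4   3. ] turn [ 0.0005 -0.0013  0.0075] open 85.4 F [-0.1 -0.2  0.4]
seat [(0.82, [0.5138, 0.1867, 0.0074])]
tip_level [(0.63, [0.5189, 0.1914, 0.0724])]
plate [(0.67, [0.5185, 0.1929, 0.0024])]
```

View pics/b1.png

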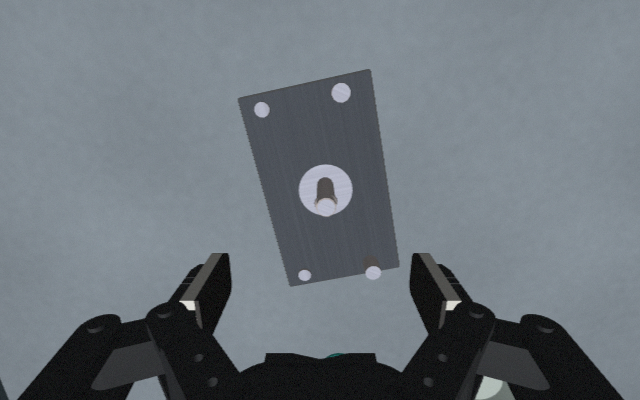

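```bash
python3 -c "
import cv2
im=cv2.imread('pics/b1.png')[150:250,270:390]; cv2.imwrite('pics/b1z.png',cv2.resize(im,None,fx=6,fy=6,interpolation=cv2.INTER_NEAREST))"
```

```text
(no output)
```

View pics/b1z.png

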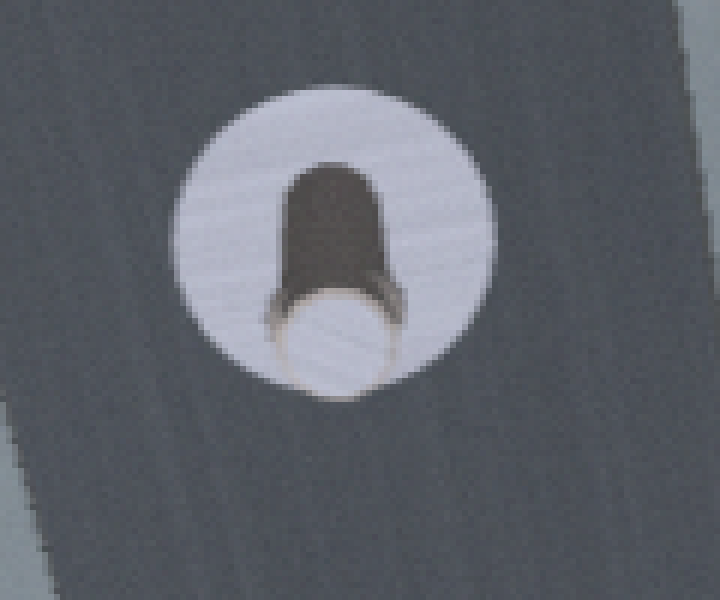

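```bash
python3 - <<'E'
from h import *
s=arm.state()
print('stud',at_z(325.9,206.9,.074,s).round(4), 'ring', at_z(270+334/6-.5,150+239/6-.5,.012,s).round(4))
c=np.array([at_z(u,v,.012,s) for u,v in [(238,98),(371,69),(399,266),(290,286)]]);print(c.round(4),c.mean(0).round(4))
print([np.linalg.norm(c[i]-c[i-1]).round(4) for i in range(4)])
to([.513,-.32,.13])
E
```

```text
stud [0.5147 0.1962 0.074 ] ring [0.5152 0.191  0.012 ]
[[0.437  0.2753 0.012 ]
 [0.5535 0.3    0.012 ]
 [0.5943 0.1065 0.012 ]
 [0.4785 0.0812 0.012 ]] [0.5158 0.1907 0.012 ]
[np.float64(0.1985), np.float64(0.1191), np.float64(0.1977), np.float64(0.1185)]
t 3.35 pos [0.5104 0.202  0.1329] d mm [-522.    -1.4    2.5] turn [ 0.0004 -0.0007  0.0075] open 85.4 F [-0.4 -0.3  0.1]
```

```bash

python3 -m crank '{"xyz":[[-0.05,0,0],[-0.05,0,0],[-0.05,0,0],[-0.05,0,0],[-0.05,0,0],[-0.05,0,0],[-0.05,0,0.01],[-0.05,0,0.01],[-0.05,0,0.01],[-0.04,0,0],[0,0,0],[0,0,0]],"angular":[[0,0,0],[0,0,0],[0,0,0],[0,0,0],[0,0,0],[0,0,0],[0,0,0],[0,0,0],[0,0,0],[0,0,0.0075],[0,0,0],[0,0,0]]}'
python3 - <<'E'
from h import *
s,im=shot('c1'); to([.513,-.292,.1])
for t in ['spacer_mid']: print(t,[(r['conf'],r['location'],proj(r['location'],s)) for r in arm.place_of('wrist',t)])
E
```

```text
time_s: 4.55
tool_pos: [0.5132, -0.287, 0.1032]
eef_rot: [0.0, 0.708, 0.706, 0.0]
ft_force: [-0.4, 1.1, 0.2]
opening: 0.0855
t 4.6 pos [ 0.5136 -0.2854  0.1032] d mm [-6.6 -0.6  3.1] turn [ 0.0002 -0.001  -0.001 ] open 85.6 F [0.4 0.8 0.3]
spacer_mid [(0.65, [0.5108, -0.292, 0.0083], array([317.64014613, 191.52945041]))]
```

View pics/c1.png

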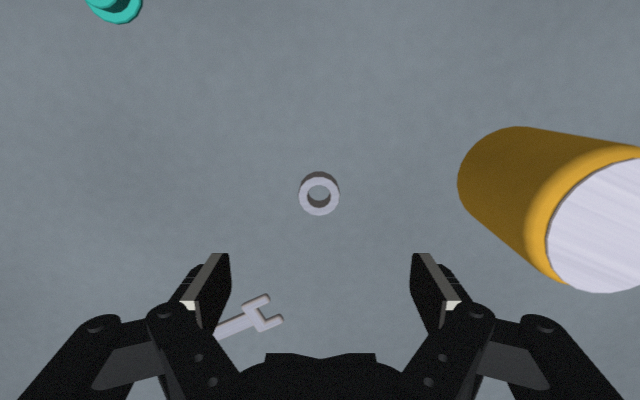

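```bash
python3 - <<'E'
from h import *
s=arm.state()
im=cv2.imread('pics/c1.png',0)[165:220,290:350]; 
_,m=cv2.threshold(im,170,255,0); cs,_=cv2.findContours(m,cv2.RETR_EXTERNAL,cv2.CHAIN_APPROX_NONE); c=max(cs,key=cv2.contourArea)
e=cv2.fitEllipse(c);print(e); u,v=e[0][0]+290,e[0][1]+165; P=at_z(u,v,.02,s);print(u,v,P); to([P[0],P[1],.05])
cv2.imwrite('pics/c1z.png',cv2.resize(im,None,fx=8,fy=8,interpolation=0))
E
```

```text
((17.373960494995117, 19.989219665527344), (4.0476484298706055, 10.486869812011719), 63.999507904052734)
307.3739604949951 184.98921966552734 [ 0.5028841 -0.2799228  0.02     ]
t 4.65 pos [ 0.5138 -0.2846  0.1032] d mm [  4.6 -10.9  53.2] turn [ 0.0002 -0.0013  0.0002] open 84.9 F [1.3 0.5 1.3]
```

View pics/c1z.png

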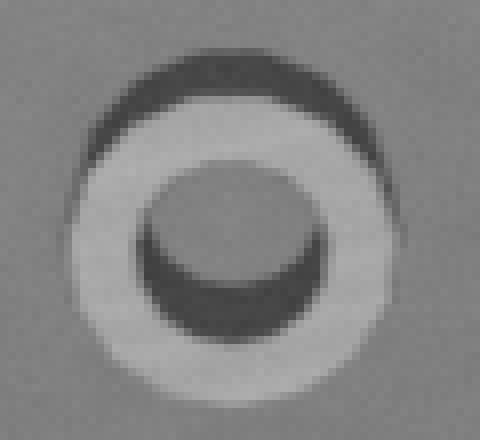

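```bash
python3 - <<'E'
from h import *
s=arm.state(); s['tool_pos']=np.array([.5136,-.2854,.1032]); P=at_z(318.4,195.9,.02,s);print(P); to([P[0],P[1],.006])
E
```

```text
[ 0.51191305 -0.29038602  0.02      ]
t 4.65 pos [ 0.5138 -0.2846  0.1032] d mm [-5.9 -1.9 97.2] turn [ 0.0002 -0.0013  0.0002] open 84.9 F [1.3 0.5 1.3]
```

```bash

python3 -m crank '{"xyz":[[-0.004,-0.001,0.02],[-0.002,-0.001,0.02],[0,0,0.015],[0,0,0],[0,0,0]],"angular":[[0,0,0],[0,0,0],[0,0,0],[0,0,0],[0,0,0]]}'
python3 - <<'E'
from h import *
to([.5119,-.2904,.002])
s,im=shot('c2')
to([.5119,-.2904,.002])
E
```

```text
time_s: 5.15
tool_pos: [0.5115, -0.292, 0.0484]
eef_rot: [-0.0, 0.708, 0.707, 0.0]
ft_force: [0.2, 0.1, 0.4]
opening: 0.0856
t 5.15 pos [ 0.5115 -0.292   0.0484] d mm [ 1.6  0.4 46.4] turn [ 0.     -0.0003 -0.0011] open 85.6 F [0.2 0.1 0.4]
t 5.2 pos [ 0.5118 -0.2925  0.049 ] d mm [ 2.1  0.  47. ] turn [ 0.0011  0.0002 -0.0015] open 85.5 F [ 0.6 -0.7 -0.6]
```

View pics/c2.png

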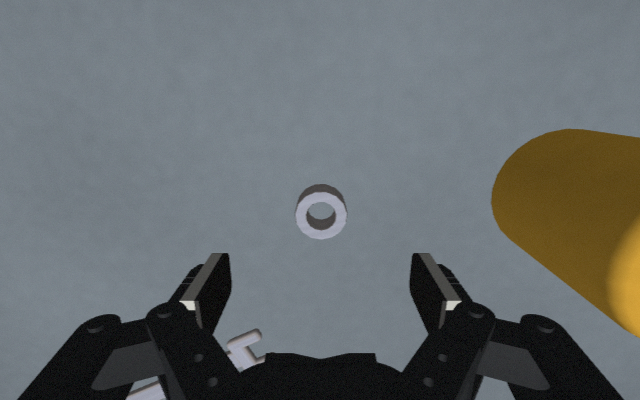

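```bash

python3 - <<'E'
from h import *
s=arm.state(); s['tool_pos']=np.array([.5117,-.2922,.0487]); print(at_z(321,215.5,.02,s))
E
python3 -m crank '{"xyz":[[0.001,0,0.02],[0,0,0.02],[0,0,0.0065],[0,0,0],[0,0,0]],"angular":[[0,0,0],[0,0,0],[0,0,0],[0,0,0],[0,0,0]]}'
python3 -m crank '{"xyz":[[0,0,0],[0,0,0],[0,0,0],[0,0,0],[0,0,0],[0,0,0]],"angular":[[0,0,0],[0,0,0],[0,0,0],[0,0,0],[0,0,0],[0,0,0]]}' 0.2
python3 - <<'E'
from h import *
s,im=shot('c3');to([.5119,-.2904,.002])
E
```

```text
[ 0.51206901 -0.29291905  0.02      ]
time_s: 5.7
tool_pos: [0.5117, -0.2923, 0.0028]
eef_rot: [0.001, 0.708, 0.706, 0.0]
ft_force: [0.1, -0.0, 0.3]
opening: 0.0856
time_s: 6.3
tool_pos: [0.511, -0.2919, 0.0017]
eef_rot: [-0.0, 0.708, 0.706, -0.0]
ft_force: [-0.1, 0.5, 0.4]
opening: 0.0171
t 6.35 pos [ 0.511  -0.2919  0.0017] d mm [ 1.5  0.9 -0.3] turn [ 0.      0.     -0.0025] open 17.0 F [-0.7 -0.3  0.6]
```

View pics/c3.png

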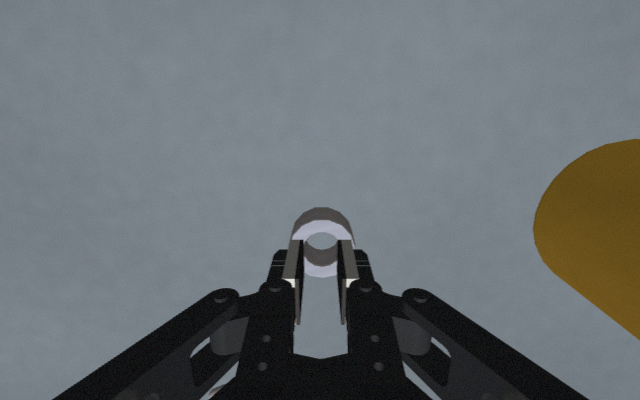

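```bash

python3 - <<'E'
from h import *
s=arm.state();r=rot(s)
for q in [(0,0,0),(.011,0,0),(-.011,0,0),(.011,0,-.004),(0.011,0.0085,-.02),(-.011,0.0085,-.02),(.011,.0085,-.03),(.011,.0085,-.01)]: print(q,proj(s['tool_pos']+r.apply(q),s).round(1))
im=cv2.imread('pics/c3.png')[190:340,240:400];cv2.imwrite('pics/c3z.png',cv2.resize(im,None,fx=4,fy=4,interpolation=cv2.INTER_CUBIC))
E
```

```text
(0, 0, 0) [320.6 232.8]
(0.011, 0, 0) [320.6 215.6]
(-0.011, 0, 0) [320.6 249.4]
(0.011, 0, -0.004) [320.6 218.3]
(0.011, 0.0085, -0.02) [337.  230.2]
(-0.011, 0.0085, -0.02) [336.3 267.2]
(0.011, 0.0085, -0.03) [338.  238.9]
(0.011, 0.0085, -0.01) [336.  222.5]
```

View pics/c3z.png

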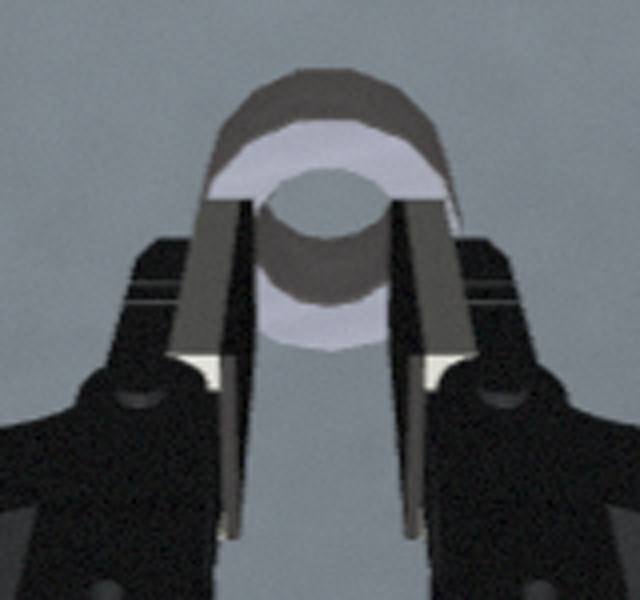

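```bash

python3 - <<'E'
from h import *
s=arm.state()
for zt in [0,.005,.01,.015,.02,.025]:
  o=[]
  for p,u,v in [((.5136,-.2854,.1032),318.4,195.9),((.5117,-.2922,.0487),321,215.5),((.511,-.2919,.0017),322,248.)]:
    s['tool_pos']=np.array(p);o.append(at_z(u,v,zt,s)[:2].round(4))
  print(zt,o)
print(arm.state()['effort'],arm.state()['ft_torque'])
E
```

```text
0 [array([ 0.5118, -0.2973]), array([ 0.5121, -0.3011]), array([ 0.5118, -0.3029])]
0.005 [array([ 0.5118, -0.2956]), array([ 0.5121, -0.2991]), array([ 0.5118, -0.3002])]
0.01 [array([ 0.5118, -0.2939]), array([ 0.5121, -0.297 ]), array([ 0.5118, -0.2975])]
0.015 [array([ 0.5119, -0.2922]), array([ 0.512, -0.295]), array([ 0.5118, -0.2948])]
0.02 [array([ 0.5119, -0.2905]), array([ 0.512 , -0.2929]), array([ 0.5117, -0.2921])]
0.025 [array([ 0.5119, -0.2888]), array([ 0.512 , -0.2909]), array([ 0.5117, -0.2895])]
[-3.62497667e-03 -5.74493480e+01  6.94223911e+00 -1.62719071e+01
  8.48614436e-03  1.79353257e-03 -1.79469152e-04] [0.04873568 0.01701978 0.01524474]
```

```bash

python3 - <<'E'
from h import *
s,im=shot('c4','side');i=cv2.imread('pics/c4.png')[250:330,270:380];cv2.imwrite('pics/c4z.png',cv2.resize(i,None,fx=7,fy=7,interpolation=cv2.INTER_CUBIC))
E
```

```text
(no output)
```

View pics/c4z.png

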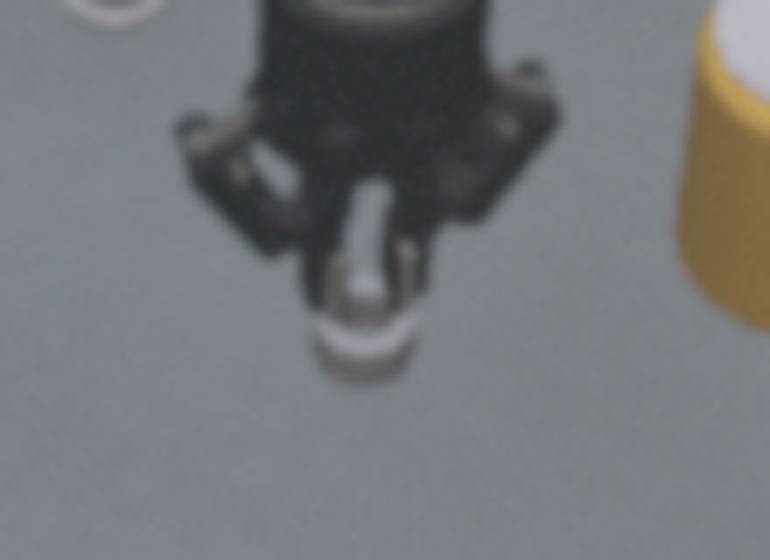

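The side view shows the fingertips closed just above the ring: they end about 19 mm short of the reported TCP. I'll reopen, go about 13 mm lower and grip again.

```bash

python3 -m crank '{"xyz":[[0,0,0],[0,0,0],[0,0,0],[0,0,0],[0,0,0.004],[0,0,0.004],[0,0,0.005],[0,0,0],[0,0,0]],"angular":[[0,0,0],[0,0,0],[0,0,0],[0,0,0],[0,0,0],[0,0,0],[0,0,0],[0,0,0],[0,0,0]]}' 1
python3 -m crank '{"xyz":[[0,0,0],[0,0,0],[0,0,0],[0,0,0],[0,0,0],[0,0,0]],"angular":[[0,0,0],[0,0,0],[0,0,0],[0,0,0],[0,0,0],[0,0,0]]}' 0.2
python3 - <<'E'
from h import *
s,im=shot('c5');i=cv2.imread('pics/c5.png')[190:340,220:420];cv2.imwrite('pics/c5z.png',cv2.resize(i,None,fx=4,fy=4,interpolation=cv2.INTER_CUBIC))
E
```

```text
time_s: 7.3
tool_pos: [0.5108, -0.2918, -0.0116]
eef_rot: [-0.0, 0.708, 0.706, -0.0]
ft_force: [0.5, 0.4, 0.5]
opening: 0.0854
time_s: 7.9
tool_pos: [0.5113, -0.292, -0.0105]
eef_rot: [0.0, 0.708, 0.706, 0.0]
ft_force: [-1.2, 0.8, 7.0]
opening: 0.0321
```

View pics/c5z.png

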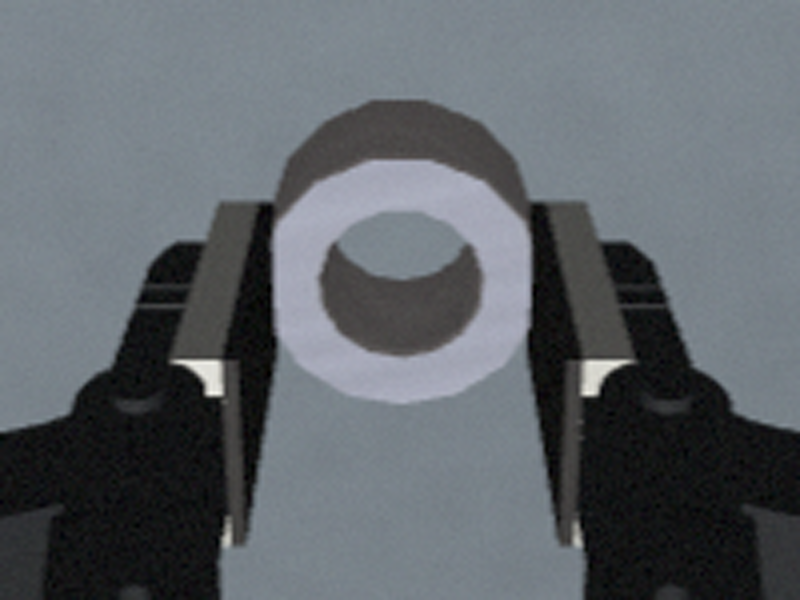

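```bash

python3 -m crank '{"xyz":[[0,0,-0.005],[0,0,-0.01],[0,0,-0.03],[0,0,-0.04],[0,0,-0.04],[0,0,-0.02],[0,0,0]],"angular":[[0,0,0],[0,0,0],[0,0,0],[0,0,0],[0,0,0],[0,0,0],[0,0,0]]}'
python3 - <<'E'
from h import *
s,im=shot('c6');i=cv2.imread('pics/c6.png')[190:340,220:420];cv2.imwrite('pics/c6z.png',cv2.resize(i,None,fx=4,fy=4,interpolation=cv2.INTER_CUBIC))
s,im=shot('c7','side');i=cv2.imread('pics/c7.png')[200:330,270:420];cv2.imwrite('pics/c7z.png',cv2.resize(i,None,fx=5,fy=5,interpolation=cv2.INTER_CUBIC))
to([.515,.1962,.135])
E
```

```text
time_s: 8.65
tool_pos: [0.5131, -0.2932, 0.1377]
eef_rot: [0.003, 0.708, 0.706, 0.001]
ft_force: [0.4, -0.7, -1.4]
opening: 0.0316
t 8.75 pos [ 0.5109 -0.2916  0.134 ] d mm [487.8   3.   -1. ] turn [ 0.0005 -0.0001 -0.0023] open 31.9 F [-0.5  1.3 -1.7]
```

View pics/c6z.png

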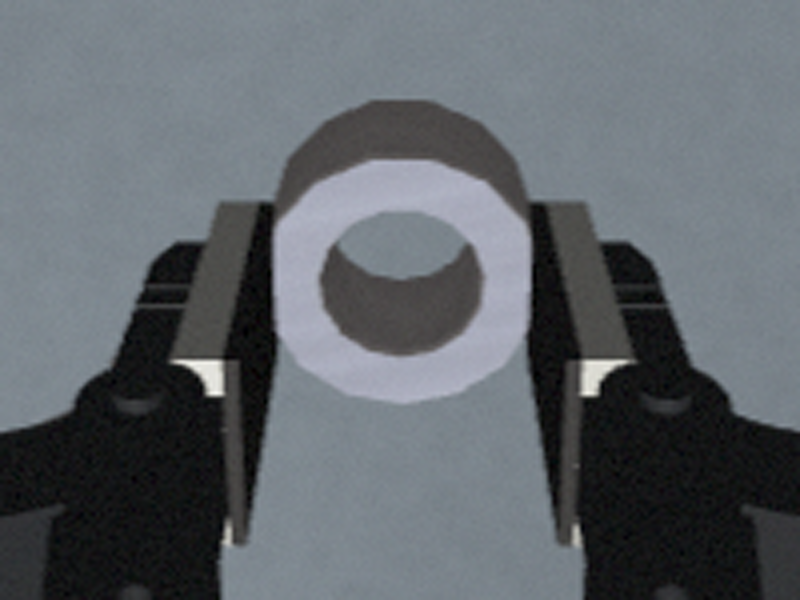

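View pics/c7z.png

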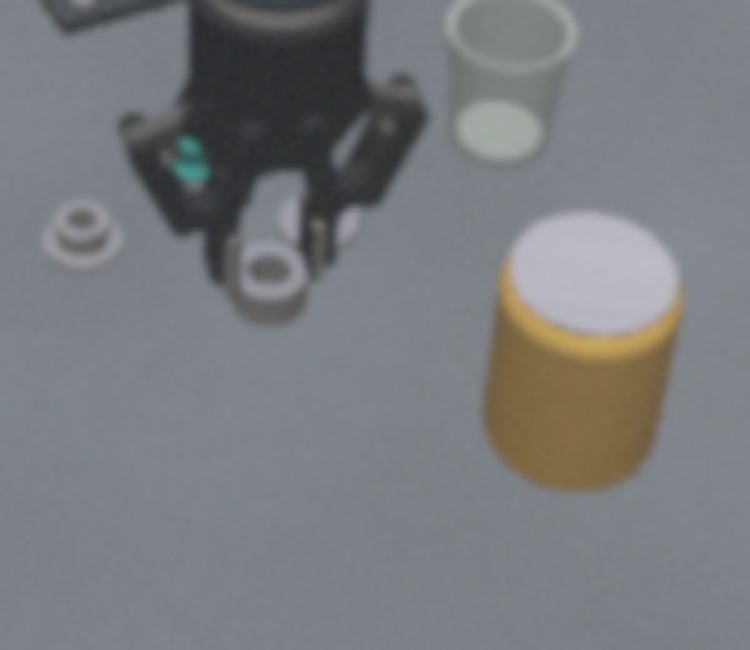

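```bash

python3 - <<'E'
from h import *
s=arm.state(); P=at_z(320.1,259.6,s['tool_pos'][2]+.0305,s); print('held tool xy',rot(s).inv().apply(P-s['tool_pos']))
E
python3 -m crank '{"xyz":[[0.03,0,0],[0.05,0,0],[0.05,0,0],[0.05,0,0],[0.05,0,0],[0.05,0,0],[0.05,0,0],[0.05,0,0],[0.04,0.003,0.015],[0.018,0,0.02],[0,0,0],[0,0,0]],"angular":[[0,0,0],[0,0,0],[0,0,0],[0,0,0],[0,0,0],[0,0,0],[0,0,0],[0,0,0],[0,0,-0.002],[0,0,0],[0,0,0],[0,0,0]]}'
python3 - <<'E'
from h import *
s,im=shot('d1'); print(s['tool_pos'])
to([.515,.1962,.1])
i=cv2.imread('pics/d1.png')[80:280,220:420];cv2.imwrite('pics/d1z.png',cv2.resize(i,None,fx=3,fy=3,interpolation=cv2.INTER_CUBIC))
E
```

```text
held tool xy [-0.00019149 -0.00029235 -0.03050016]
time_s: 9.95
tool_pos: [0.5138, 0.145, 0.0975]
eef_rot: [-0.0, 0.707, 0.707, -0.002]
ft_force: [0.0, -0.9, -0.1]
opening: 0.0318
[0.5137928  0.14502782 0.09750541]
t 10.0 pos [0.5147 0.1443 0.0983] d mm [51.9  0.2 -1.8] turn [-0.0012  0.0016 -0.0021] open 31.9 F [ 0.6 -0.2 -0.4]
```

View pics/d1z.png

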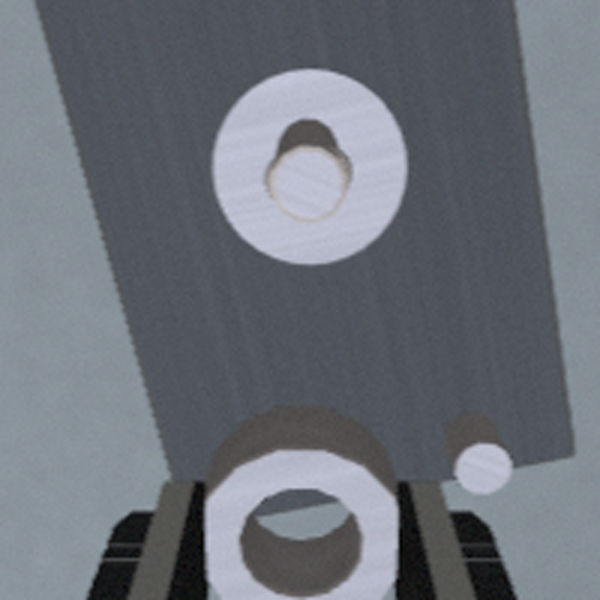

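```bash

python3 - <<'E'
from h import *
s=arm.state(); s['tool_pos']=np.array([.5140,.1448,.0978])
P=at_z(322.7,140.8,.074,s); t=rot(s).inv().apply(P-s['tool_pos']); print(P,t)
to([.515,.1962,.1])
E
```

```text
[0.51543173 0.19551643 0.074     ] [0.05075731 0.00135625 0.02371713]
t 10.0 pos [0.5147 0.1443 0.0983] d mm [51.9  0.2 -1.8] turn [-0.0012  0.0016 -0.0021] open 31.9 F [ 0.6 -0.2 -0.4]
```

```bash

python3 -m crank '{"xyz":[[0.03,0.001,0],[0.0215,0,0.008],[0,0,0.012],[0,0,0.005],[0,0,0],[0,0,0]],"angular":[[0,0,0],[0,0,0],[0,0,0],[0,0,0],[0,0,0],[0,0,0]]}'
python3 - <<'E'
from h import *
to([.5154,.196,.06])
s,im=shot('d2'); 
to([.5154,.196,.06])
i=cv2.imread('pics/d2.png')[180:330,220:420];cv2.imwrite('pics/d2z.png',cv2.resize(i,None,fx=4,fy=4,interpolation=cv2.INTER_CUBIC))
E
```

```text
time_s: 10.6
tool_pos: [0.5165, 0.1958, 0.074]
eef_rot: [0.0, 0.708, 0.706, -0.0]
ft_force: [0.9, 0.0, -2.1]
opening: 0.0318
t 10.6 pos [0.5165 0.1958 0.074 ] d mm [ 0.2 -1.1 14. ] turn [ 0.0003  0.0007 -0.003 ] open 31.8 F [ 0.9  0.  -2.1]
t 10.65 pos [0.5166 0.1963 0.0742] d mm [-0.3 -1.2 14.2] turn [ 0.0006  0.0003 -0.0025] open 31.7 F [ 0.3  0.1 -1.2]
```

View pics/d2z.png

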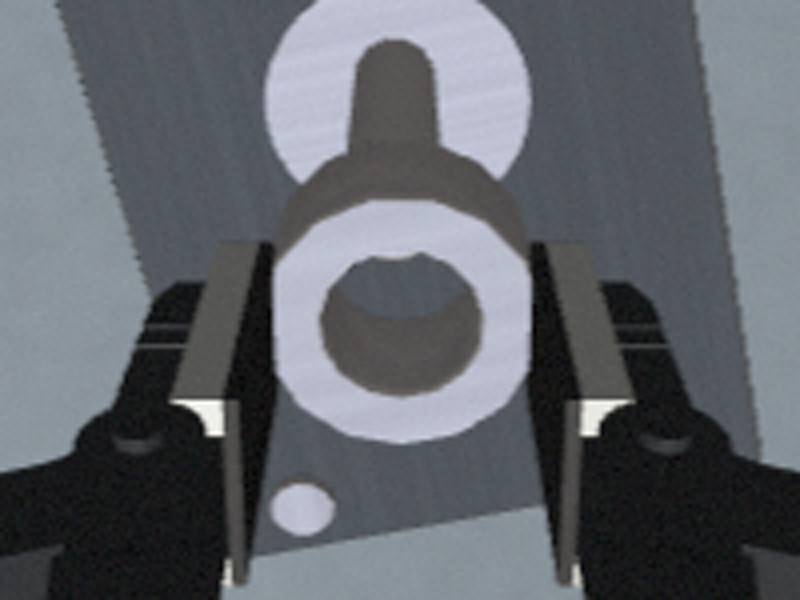

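```bash

python3 -m crank '{"xyz":[[0,-0.0012,0.004],[0,0,0.003],[0,0,0.002],[0,0,0.002],[0,0,0.001]],"angular":[[0,0,0],[0,0,0],[0,0,0],[0,0,0],[0,0,0]]}'
python3 -m crank '{"xyz":[[0,0,0.001],[0,0,0.001],[0,0,0]],"angular":[[0,0,0],[0,0,0],[0,0,0]]}'
python3 - <<'E'
from h import *
to([.5154,.196,.06])
s,im=shot('d3'); 
i=cv2.imread('pics/d3.png')[180:330,220:420];cv2.imwrite('pics/d3z.png',cv2.resize(i,None,fx=4,fy=4,interpolation=cv2.INTER_CUBIC))
E
```

```text
time_s: 11.15
tool_pos: [0.5148, 0.1976, 0.0615]
eef_rot: [-0.0, 0.707, 0.707, -0.0]
ft_force: [-0.2, -0.2, -0.9]
opening: 0.0316
time_s: 11.45
tool_pos: [0.5148, 0.1976, 0.0596]
eef_rot: [-0.0, 0.707, 0.707, -0.0]
ft_force: [1.3, -0.4, -1.2]
opening: 0.0319
t 11.45 pos [0.5148 0.1976 0.0596] d mm [-1.6  0.6 -0.4] turn [-0.0001  0.0001 -0.0004] open 31.9 F [ 1.3 -0.4 -1.2]
```

View pics/d3z.png

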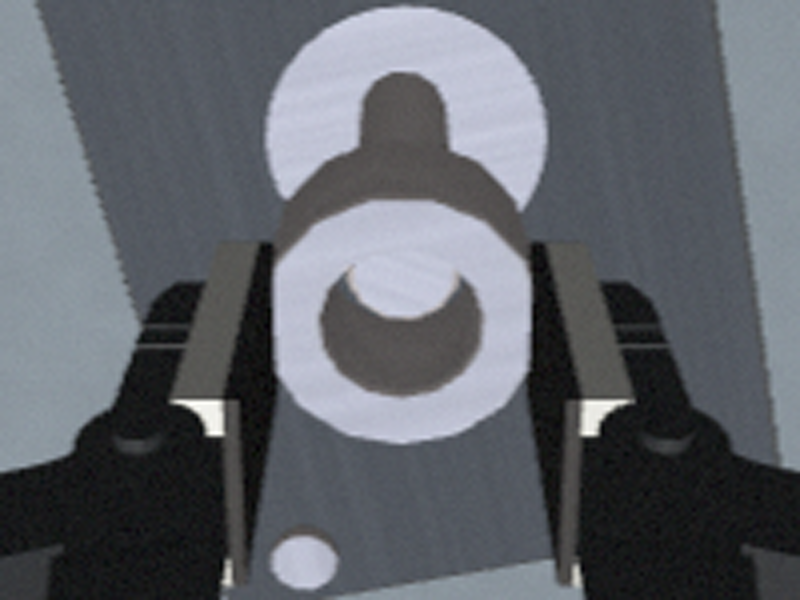

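```bash

python3 -m crank '{"xyz":[[-0.001,0,0.001],[0,0,0.002],[0,0,0.002],[0,0,0]],"angular":[[0,0,0],[0,0,0],[0,0,0],[0,0,0]]}'
python3 -m crank '{"xyz":[[0,0,0.002],[0,0,0.002],[0,0,0.002],[0,0,0]],"angular":[[0,0,0],[0,0,0],[0,0,0],[0,0,0]]}'
python3 - <<'E'
from h import *
to([.5154,.196,.06])
s,im=shot('d4'); 
i=cv2.imread('pics/d4.png')[180:330,220:420];cv2.imwrite('pics/d4z.png',cv2.resize(i,None,fx=4,fy=4,interpolation=cv2.INTER_CUBIC))
E
```

```text
time_s: 11.9
tool_pos: [0.5146, 0.1965, 0.0544]
eef_rot: [-0.0, 0.707, 0.707, -0.0]
ft_force: [0.5, -0.7, -1.9]
opening: 0.0319
time_s: 12.3
tool_pos: [0.5146, 0.1966, 0.0484]
eef_rot: [-0.0, 0.707, 0.707, -0.0]
ft_force: [1.0, -0.4, -1.2]
opening: 0.032
t 12.3 pos [0.5146 0.1966 0.0484] d mm [ -0.6   0.8 -11.6] turn [-0.0005  0.0003 -0.0004] open 32.0 F [ 1.  -0.4 -1.2]
```

View pics/d4z.png

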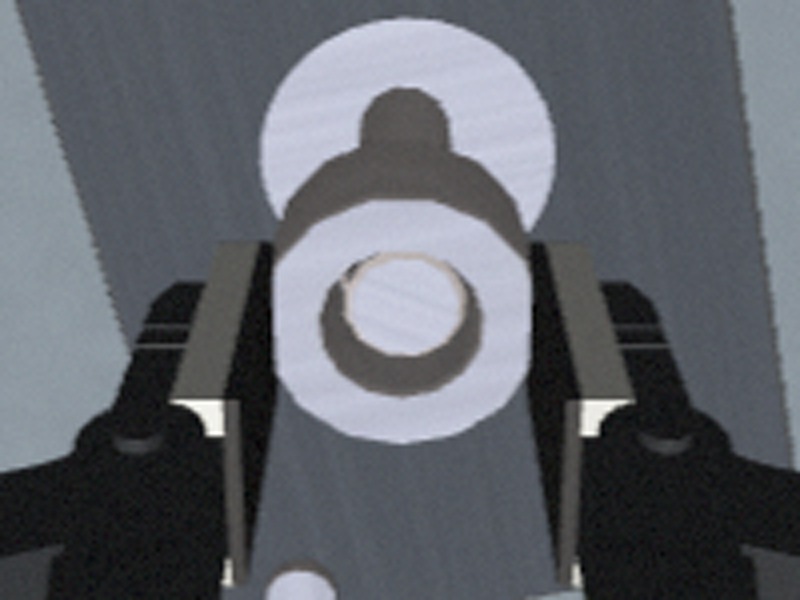

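```bash

python3 -m crank '{"xyz":[[-0.0005,0,0.002],[0,0,0.003],[0,0,0],[0,0,0]],"angular":[[0,0,0],[0,0,0],[0,0,0],[0,0,0]]}'
python3 - <<'E'
from h import *
to([.5154,.196,.06])
s,im=shot('d5'); 
i=cv2.imread('pics/d5.png')[200:300,240:400];cv2.imwrite('pics/d5z.png',cv2.resize(i,None,fx=5,fy=5,interpolation=cv2.INTER_CUBIC))
E
```

```text
time_s: 12.75
tool_pos: [0.5148, 0.1961, 0.0436]
eef_rot: [-0.0, 0.707, 0.707, -0.0]
ft_force: [0.4, 1.2, -0.6]
opening: 0.0321
t 12.75 pos [0.5148 0.1961 0.0436] d mm [ -0.1   0.6 -16.4] turn [-0.0002  0.0001 -0.0005] open 32.1 F [ 0.4  1.2 -0.6]
```

View pics/d5z.png

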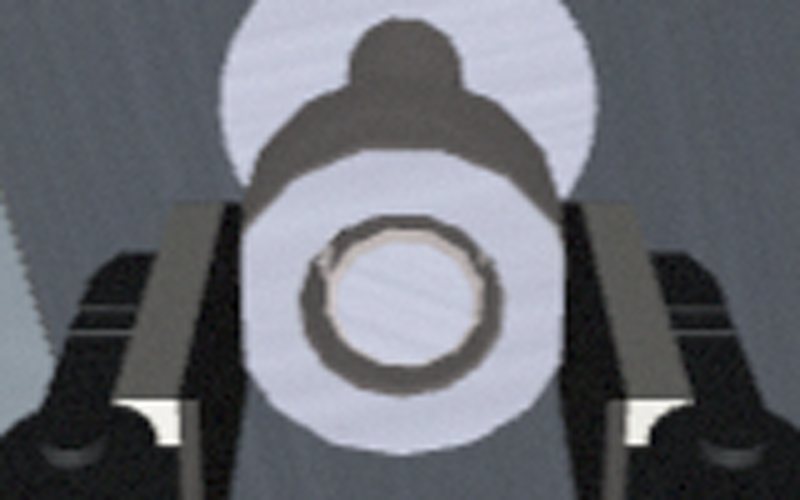

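```bash

python3 -m crank '{"xyz":[[0.0006,0.0003,0.003],[0,0,0.004],[0,0,0.004],[0,0,0.004],[0,0,0]],"angular":[[0,0,0],[0,0,0],[0,0,0],[0,0,0],[0,0,0]]}'
python3 -m crank '{"xyz":[[0,0,0.004],[0,0,0.004],[0,0,0.004],[0,0,0.003],[0,0,0]],"angular":[[0,0,0],[0,0,0],[0,0,0],[0,0,0],[0,0,0]]}'
```

```text
time_s: 13.3
tool_pos: [0.5146, 0.1965, 0.028]
eef_rot: [-0.0, 0.707, 0.707, -0.001]
ft_force: [0.1, 0.2, -0.1]
opening: 0.0321
time_s: 13.8
tool_pos: [0.5148, 0.1966, 0.0132]
eef_rot: [-0.0, 0.707, 0.707, -0.0]
ft_force: [0.3, -0.1, -0.4]
opening: 0.032
```

```bash

python3 -m crank '{"xyz":[[0,0,0.003],[0,0,0.003],[0,0,0]],"angular":[[0,0,0],[0,0,0],[0,0,0]]}'
python3 -m crank '{"xyz":[[0,0,0],[0,0,0],[0,0,0],[0,0,0]],"angular":[[0,0,0],[0,0,0],[0,0,0],[0,0,0]]}' 0.75
python3 -m crank '{"xyz":[[0,0,-0.02],[0,0,-0.03],[0,0,-0.03],[0,0,-0.02],[0,0,0],[0,0,0]],"angular":[[0,0,0],[0,0,0],[0,0,0],[0,0,0],[0,0,0],[0,0,0]]}' 1
python3 - <<'E'
from h import *
to([.5154,.196,.06])
s,im=shot('d6'); 
i=cv2.imread('pics/d6.png')[140:300,240:400];cv2.imwrite('pics/d6z.png',cv2.resize(i,None,fx=3,fy=3,interpolation=cv2.INTER_CUBIC))
to([.587,-.11,.1])
E
```

```text
time_s: 14.1
tool_pos: [0.5149, 0.1966, 0.0074]
eef_rot: [-0.0, 0.707, 0.707, -0.0]
ft_force: [-0.6, -0.6, -1.2]
opening: 0.032
time_s: 14.5
tool_pos: [0.5153, 0.1968, 0.0079]
eef_rot: [0.0, 0.707, 0.707, 0.0]
ft_force: [0.2, 0.7, 0.2]
opening: 0.0638
time_s: 15.1
tool_pos: [0.5151, 0.1969, 0.1077]
eef_rot: [-0.0, 0.707, 0.707, 0.0]
ft_force: [-0.3, -0.3, -0.4]
opening: 0.0857
t 15.1 pos [0.5151 0.1969 0.1077] d mm [-0.9  0.3 47.7] turn [ 0.0003 -0.0003 -0.0003] open 85.7 F [-0.3 -0.3 -0.4]
t 15.15 pos [0.5145 0.1966 0.107 ] d mm [-306.6   72.6    7. ] turn [-0.0011  0.0004 -0.0003] open 85.4 F [-0.1  0.6 -0.5]
```

View pics/d6z.png

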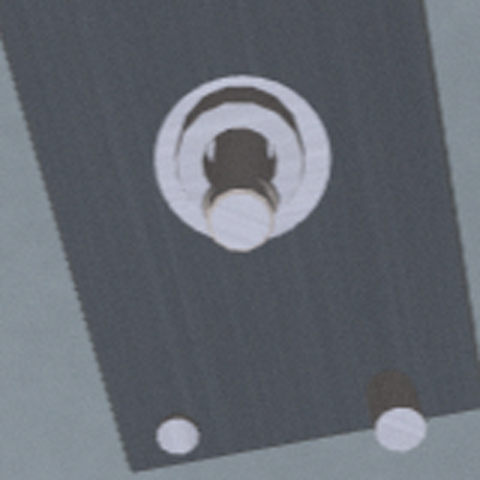

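Spacer is home, flat around the stud's foot. Next is the washer.

```bash

python3 -m crank '{"xyz":[[-0.045,0.011,0],[-0.045,0.011,0],[-0.045,0.011,0],[-0.045,0.011,0],[-0.045,0.011,0],[-0.045,0.011,0],[-0.037,0.007,0.007],[0,0,0.01],[0,0,0],[0,0,0]],"angular":[[0,0,0],[0,0,0],[0,0,0],[0,0,0],[0,0,0],[0,0,0],[0,0,0],[0,0,0],[0,0,0],[0,0,0]]}'
python3 - <<'E'
from h import *
s,im=shot('e1'); to([.587,-.11,.1])
i=cv2.imread('pics/e1.png')[130:280,240:400];cv2.imwrite('pics/e1z.png',cv2.resize(i,None,fx=4,fy=4,interpolation=cv2.INTER_CUBIC))
E
```

```text
time_s: 16.15
tool_pos: [0.5872, -0.1084, 0.0896]
eef_rot: [-0.001, 0.707, 0.708, -0.0]
ft_force: [0.6, 1.1, 0.7]
opening: 0.0854
t 16.2 pos [ 0.5877 -0.1082  0.0901] d mm [-1.8 -0.7 -9.9] turn [-0.0013 -0.0012  0.002 ] open 85.2 F [ 0.2 -0.1  0.3]
```

View pics/e1z.png

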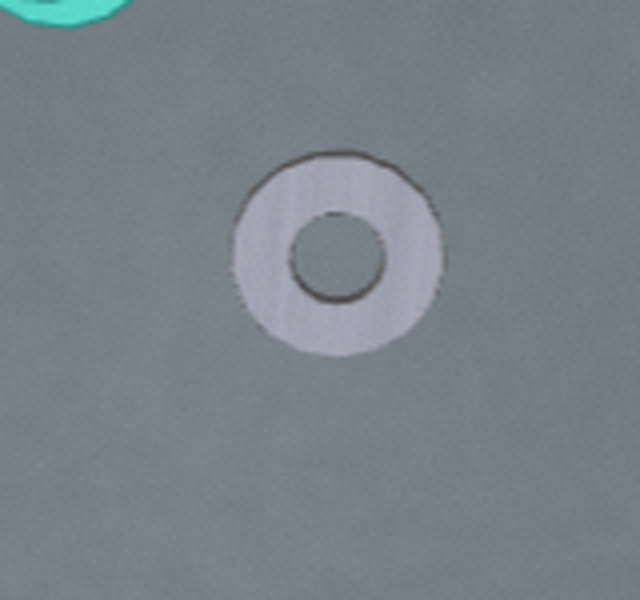

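View pics/e1.png

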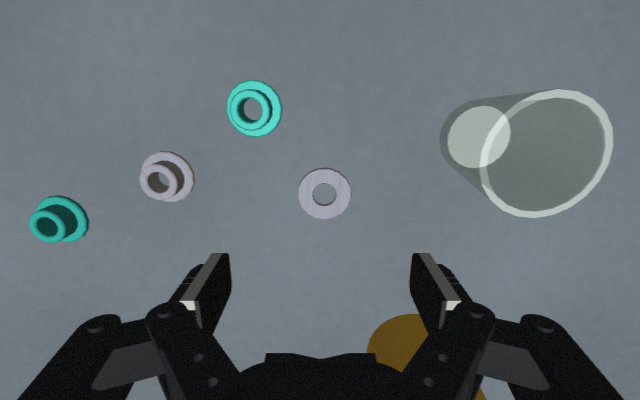

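```bash

python3 - <<'E'
from h import *
s=arm.state(); s['tool_pos']=np.array([.5875,-.1083,.0898])
P=at_z(324.1,193.6,.006,s); print(P); to([P[0],P[1],.0])
E
```

```text
[ 0.59053752 -0.11143271  0.006     ]
t 16.2 pos [ 0.5877 -0.1082  0.0901] d mm [-3.4  3.  90.1] turn [-0.0013 -0.0012  0.002 ] open 85.2 F [ 0.2 -0.1  0.3]
```

```bash

python3 -m crank '{"xyz":[[-0.002,0.0015,0.02],[-0.002,0.0015,0.025],[0,0,0.025],[0,0,0.015],[0,0,0.01],[0,0,0],[0,0,0]],"angular":[[0,0,0],[0,0,0],[0,0,0],[0,0,0],[0,0,0],[0,0,0],[0,0,0]]}' 0.65
python3 - <<'E'
from h import *
s,im=shot('e2'); to([.587,-.11,.0])
i=cv2.imread('pics/e2.png')[180:330,220:420];cv2.imwrite('pics/e2z.png',cv2.resize(i,None,fx=4,fy=4,interpolation=cv2.INTER_CUBIC))
E
```

```text
time_s: 16.9
tool_pos: [0.5916, -0.1142, -0.0035]
eef_rot: [0.0, 0.707, 0.707, 0.0]
ft_force: [-0.0, -0.1, 0.0]
opening: 0.0554
t 16.95 pos [ 0.5919 -0.1143 -0.0032] d mm [ 4.3 -4.9 -3.2] turn [ 0.0017  0.0002 -0.0003] open 55.4 F [ 0.2 -1.1 -0.1]
```

View pics/e2z.png

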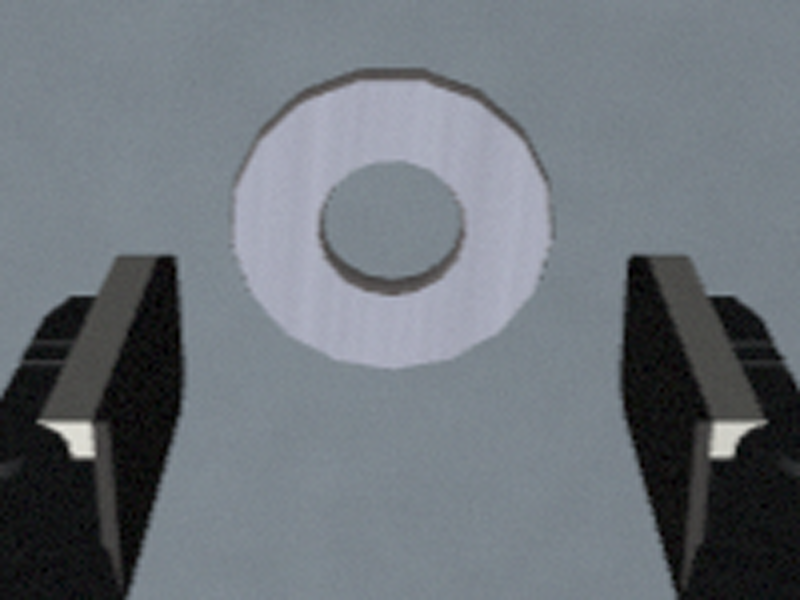

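```bash

python3 - <<'E'
from h import *
s=arm.state(); s['tool_pos']=np.array([.5917,-.1142,-.0034])
P=at_z(317.7,235.6,.006,s); print(P); print(rot(s).inv().apply(P-s['tool_pos']))
E
python3 -m crank '{"xyz":[[0,-0.001,0.003],[0.001,-0.001,0.003],[0,0,0.003],[0,0,0.002],[0,0,0]],"angular":[[0,0,0],[0,0,0],[0,0,0],[0,0,0],[0,0,0]]}'
```

```text
[ 0.59005386 -0.11143248  0.006     ]
[ 0.00276497 -0.00163049 -0.00940348]
time_s: 17.45
tool_pos: [0.5888, -0.1133, -0.0156]
eef_rot: [-0.0, 0.707, 0.707, -0.0]
ft_force: [0.1, 0.3, 0.7]
opening: 0.0554
```

```bash

python3 -m crank '{"xyz":[[0.0018,0.001,0.001],[0,0,0.001],[0,0,0.001],[0,0,0]],"angular":[[0,0,0],[0,0,0],[0,0,0],[0,0,0]]}'
python3 -m crank '{"xyz":[[0,0,0.001],[0,0,0.001],[0,0,0]],"angular":[[0,0,0],[0,0,0],[0,0,0]]}'
python3 - <<'E'
from h import *
s,im=shot('e3'); to([.59,-.1114,.0])
i=cv2.imread('pics/e3.png')[180:330,220:420];cv2.imwrite('pics/e3z.png',cv2.resize(i,None,fx=4,fy=4,interpolation=cv2.INTER_CUBIC))
E
```

```text
time_s: 17.85
tool_pos: [0.5899, -0.1115, -0.0184]
eef_rot: [-0.0, 0.707, 0.707, -0.0]
ft_force: [-0.1, -0.1, 0.3]
opening: 0.0556
time_s: 18.15
tool_pos: [0.5899, -0.1115, -0.0204]
eef_rot: [-0.0, 0.707, 0.707, -0.0]
ft_force: [-0.4, 0.4, -0.7]
opening: 0.0555
t 18.2 pos [ 0.59   -0.1115 -0.0203] d mm [  0.1   0.  -20.3] turn [-0.0001 -0.     -0.0006] open 55.6 F [-0.2  0.5  1.1]
```

View pics/e3z.png

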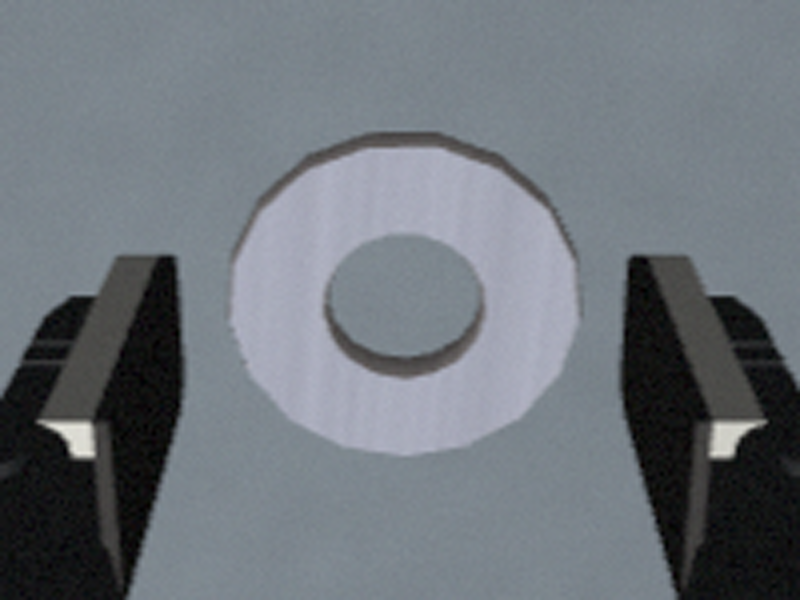

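```bash

python3 -m crank '{"xyz":[[0,0,0.001],[0,0,0.001],[0,0,0]],"angular":[[0,0,0],[0,0,0],[0,0,0]]}'
python3 -m crank '{"xyz":[[0,0,0.001],[0,0,0.001],[0,0,0]],"angular":[[0,0,0],[0,0,0],[0,0,0]]}'
python3 -m crank '{"xyz":[[0,0,0.001],[0,0,0.001],[0,0,0]],"angular":[[0,0,0],[0,0,0],[0,0,0]]}'
```

```text
time_s: 18.5
tool_pos: [0.5899, -0.1115, -0.0224]
eef_rot: [-0.0, 0.707, 0.707, -0.0]
ft_force: [0.2, 0.4, -0.2]
opening: 0.0555
time_s: 18.8
tool_pos: [0.5899, -0.1115, -0.0244]
eef_rot: [-0.0, 0.707, 0.707, -0.0]
ft_force: [-0.4, 0.2, 0.2]
opening: 0.056
time_s: 19.1
tool_pos: [0.5899, -0.1115, -0.0264]
eef_rot: [-0.0, 0.707, 0.707, -0.0]
ft_force: [0.0, 0.5, 0.3]
opening: 0.0553
```

```bash

python3 -m crank '{"xyz":[[0,0,0],[0,0,0],[0,0,0],[0,0,0]],"angular":[[0,0,0],[0,0,0],[0,0,0],[0,0,0]]}' 0.4

```

```text
time_s: 19.5
tool_pos: [0.5901, -0.1115, -0.0256]
eef_rot: [-0.0, 0.707, 0.707, 0.0]
ft_force: [-2.2, 0.4, 5.4]
opening: 0.0422
```

```bash

python3 -m crank '{"xyz":[[0,0,0],[0,0,-0.005],[0,0,-0.01],[0,0,-0.03],[0,0,-0.04],[0,0,-0.04],[0,0,-0.02],[0,0,0],[0,0,0]],"angular":[[0,0,0],[0,0,0],[0,0,0],[0,0,0],[0,0,0],[0,0,0],[0,0,0],[0,0,0],[0,0,0]]}' 0.3
python3 - <<'E'
from h import *
to([.515,.1455,.1])
s,im=shot('e4'); 
i=cv2.imread('pics/e4.png')[180:330,220:420];cv2.imwrite('pics/e4z.png',cv2.resize(i,None,fx=4,fy=4,interpolation=cv2.INTER_CUBIC))
E
```

```text
time_s: 20.4
tool_pos: [0.5899, -0.1114, 0.119]
eef_rot: [0.0, 0.707, 0.707, 0.0]
ft_force: [-0.0, 0.6, -0.8]
opening: 0.042
t 20.4 pos [ 0.5899 -0.1114  0.119 ] d mm [256.8 -75.   19. ] turn [ 0.0005 -0.0002 -0.0003] open 42.0 F [-0.   0.6 -0.8]
```

View pics/e4z.png

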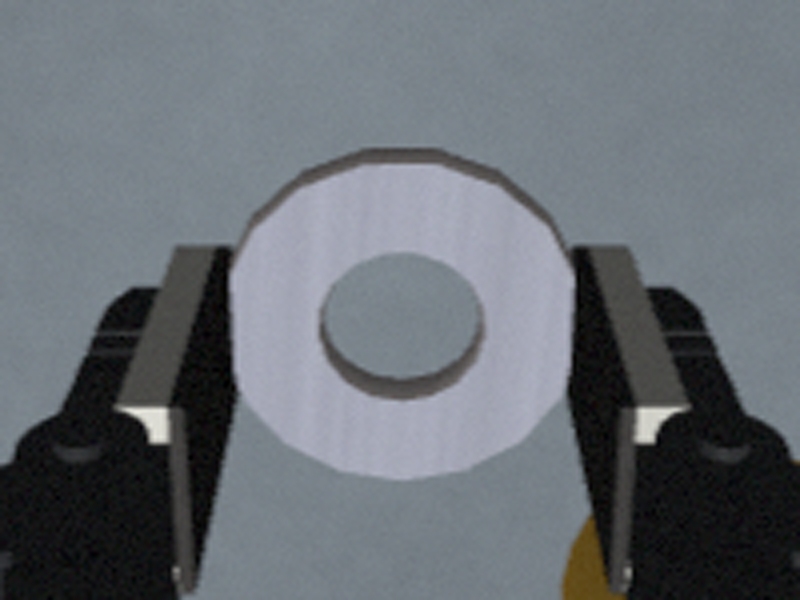

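```bash

python3 - <<'E'
from h import *
s=arm.state(); t=lambda P:rot(s).inv().apply(P-s['tool_pos']).round(5)
z=s['tool_pos'][2]
print('washer',t(at_z(320.4,259.9,z+.032,s)),'spacer',t(at_z(320.1,259.6,z+.0305,s)),'stud d5',t(at_z(320.6,259.2,z+.0304,s)))
to([.515,.1966,.12])
E
```

```text
washer [ 0.00052 -0.00015 -0.032  ] spacer [-0.00019 -0.00029 -0.0305 ] stud d5 [-2.00e-05 -4.00e-05 -3.04e-02]
t 20.45 pos [ 0.5892 -0.1112  0.1181] d mm [307.8 -74.3  -1.7] turn [-0.0013 -0.0003 -0.0003] open 42.3 F [-0.5 -0.3 -0.6]
```

```bash

python3 -m crank '{"xyz":[[0.03,-0.006,0],[0.045,-0.011,0],[0.045,-0.011,0],[0.045,-0.011,0],[0.045,-0.011,0],[0.045,-0.011,0.01],[0.035,-0.009,0.01],[0.017,-0.0045,0.02],[0,0,0.015],[0,0,0],[0,0,0],[0,0,0]],"angular":[[0,0,0],[0,0,0],[0,0,0],[0,0,0],[0,0,0],[0,0,0],[0,0,0],[0,0,0],[0,0,0],[0,0,0],[0,0,0],[0,0,0]]}'
python3 - <<'E'
from h import *
to([.515,.1958,.048])
s,im=shot('f1'); 
i=cv2.imread('pics/f1.png')[180:330,220:420];cv2.imwrite('pics/f1z.png',cv2.resize(i,None,fx=4,fy=4,interpolation=cv2.INTER_CUBIC))
to([.515,.1958,.048])
E
```

```text
time_s: 21.65
tool_pos: [0.5166, 0.1938, 0.0643]
eef_rot: [0.001, 0.708, 0.706, 0.0]
ft_force: [-0.2, 0.1, -1.5]
opening: 0.042
t 21.65 pos [0.5166 0.1938 0.0643] d mm [ 2.  -1.7 16.3] turn [ 0.001   0.0005 -0.0032] open 42.0 F [-0.2  0.1 -1.5]
t 21.7 pos [0.5167 0.1942 0.0644] d mm [ 1.6 -1.7 16.4] turn [ 0.0013  0.0001 -0.0028] open 42.0 F [-0.2  0.4 -0.9]
```

View pics/f1z.png

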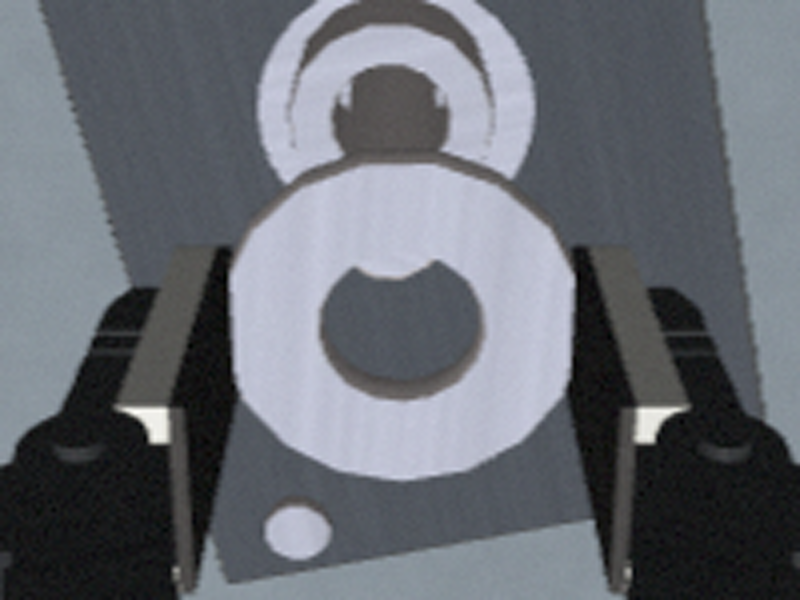

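```bash

python3 -m crank '{"xyz":[[0.0018,-0.0016,0.004],[0,0,0.004],[0,0,0.003],[0,0,0],[0,0,0]],"angular":[[0,0,0],[0,0,0],[0,0,0],[0,0,0],[0,0,0]]}'
python3 - <<'E'
from h import *
to([.515,.1958,.048])
s,im=shot('f2'); 
i=cv2.imread('pics/f2.png')[180:330,220:420];cv2.imwrite('pics/f2z.png',cv2.resize(i,None,fx=4,fy=4,interpolation=cv2.INTER_CUBIC))
to([.515,.1958,.048])
E
```

```text
time_s: 22.2
tool_pos: [0.514, 0.1972, 0.0526]
eef_rot: [-0.0, 0.707, 0.707, -0.0]
ft_force: [-0.2, -0.2, -0.0]
opening: 0.0425
t 22.2 pos [0.514  0.1972 0.0526] d mm [-1.4  1.   4.6] turn [-0.0002  0.0002 -0.0005] open 42.5 F [-0.2 -0.2 -0. ]
t 22.25 pos [0.5141 0.1973 0.0527] d mm [-1.5  0.9  4.7] turn [ 0.0001  0.     -0.0005] open 42.0 F [ 0.7  0.6 -0.3]
```

View pics/f2z.png

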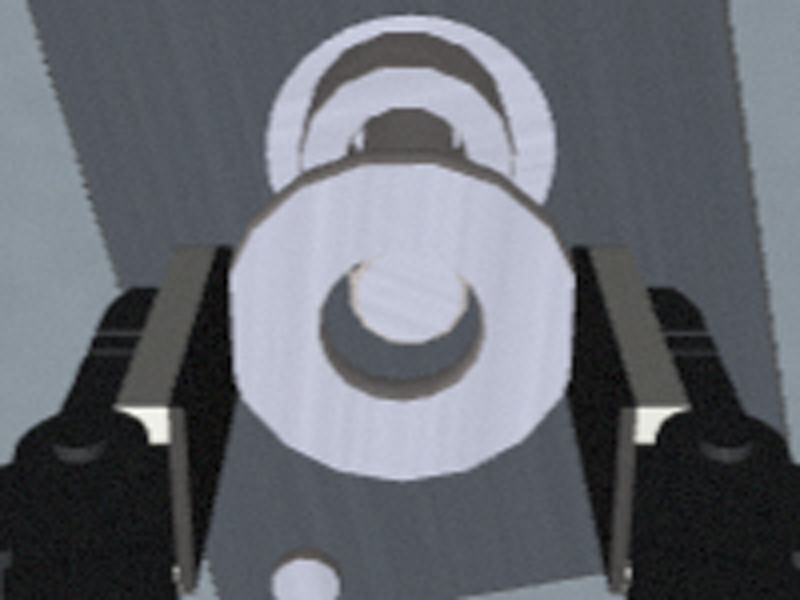

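```bash

python3 -m crank '{"xyz":[[-0.0013,0.0009,0],[0,0,0.002],[0,0,0.002],[0,0,0.002],[0,0,0]],"angular":[[0,0,0],[0,0,0],[0,0,0],[0,0,0],[0,0,0]]}'
python3 - <<'E'
from h import *
to([.515,.1958,.048])
s,im=shot('f3'); 
i=cv2.imread('pics/f3.png')[180:330,220:420];cv2.imwrite('pics/f3z.png',cv2.resize(i,None,fx=4,fy=4,interpolation=cv2.INTER_CUBIC))
E
```

```text
time_s: 22.75
tool_pos: [0.5147, 0.196, 0.0463]
eef_rot: [-0.0, 0.707, 0.707, -0.0]
ft_force: [-0.5, 0.6, -0.8]
opening: 0.0421
t 22.75 pos [0.5147 0.196  0.0463] d mm [-0.2  0.3 -1.7] turn [-0.0006  0.0003 -0.0004] open 42.1 F [-0.5  0.6 -0.8]
```

View pics/f3z.png

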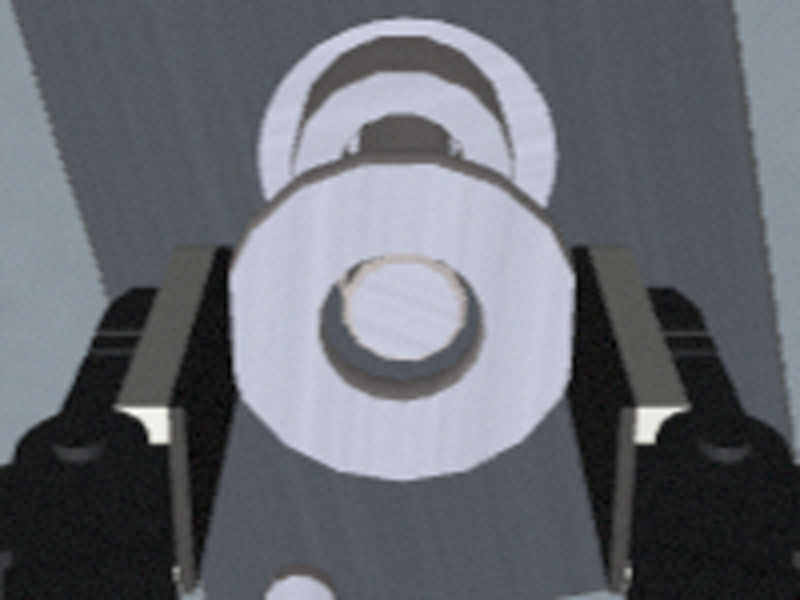

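```bash

python3 -m crank '{"xyz":[[0.0003,0.0002,0.003],[0,0,0.003],[0,0,0.0],[0,0,0]],"angular":[[0,0,0],[0,0,0],[0,0,0],[0,0,0]]}'
python3 - <<'E'
from h import *
to([.515,.1958,.048])
s,im=shot('f4'); 
i=cv2.imread('pics/f4.png')[180:330,220:420];cv2.imwrite('pics/f4z.png',cv2.resize(i,None,fx=4,fy=4,interpolation=cv2.INTER_CUBIC))
E
```

```text
time_s: 23.2
tool_pos: [0.5151, 0.1963, 0.0406]
eef_rot: [-0.0, 0.707, 0.707, -0.0]
ft_force: [0.7, 0.4, -1.7]
opening: 0.042
t 23.2 pos [0.5151 0.1963 0.0406] d mm [-0.5 -0.1 -7.4] turn [-0.0002  0.0001 -0.0005] open 42.0 F [ 0.7  0.4 -1.7]
```

View pics/f4z.png

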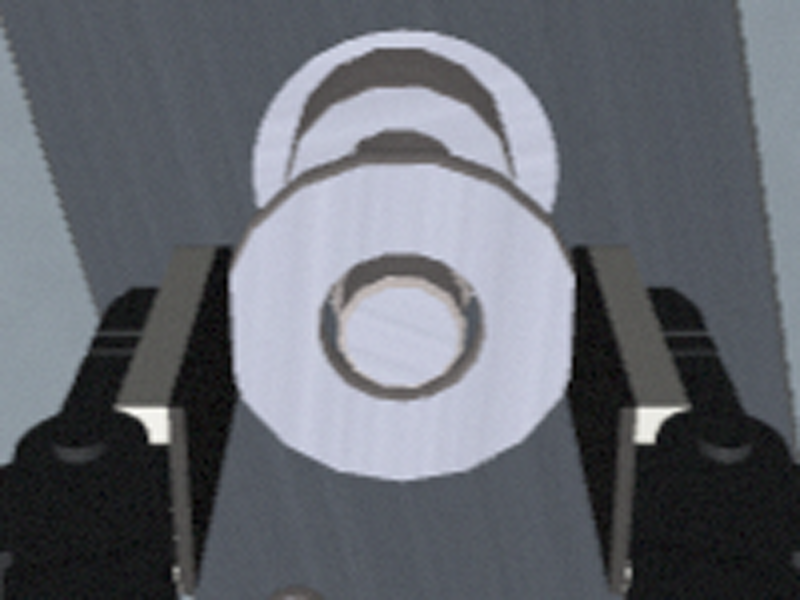

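```bash

python3 -m crank '{"xyz":[[-0.0003,0,0.004],[0,0,0.004],[0,0,0.004],[0,0,0.004],[0,0,0]],"angular":[[0,0,0],[0,0,0],[0,0,0],[0,0,0],[0,0,0]]}'
python3 -m crank '{"xyz":[[0,0,0.004],[0,0,0.004],[0,0,0.004],[0,0,0.002],[0,0,0]],"angular":[[0,0,0],[0,0,0],[0,0,0],[0,0,0],[0,0,0]]}'
python3 -m crank '{"xyz":[[0,0,0],[0,0,0],[0,0,0],[0,0,0]],"angular":[[0,0,0],[0,0,0],[0,0,0],[0,0,0]]}' 0.75
python3 -m crank '{"xyz":[[0,0,-0.02],[0,0,-0.03],[0,0,-0.03],[0,0,-0.02],[0,0,0],[0,0,0]],"angular":[[0,0,0],[0,0,0],[0,0,0],[0,0,0],[0,0,0],[0,0,0]]}' 1
python3 - <<'E'
from h import *
to([.4575,-.096,.1])
s,im=shot('f6'); 
i=cv2.imread('pics/f6.png')[140:300,240:400];cv2.imwrite('pics/f6z.png',cv2.resize(i,None,fx=3,fy=3,interpolation=cv2.INTER_CUBIC))
E
```

```text
time_s: 23.75
tool_pos: [0.5146, 0.1958, 0.024]
eef_rot: [-0.0, 0.707, 0.707, -0.001]
ft_force: [-0.1, 0.6, -1.1]
opening: 0.0421
time_s: 24.25
tool_pos: [0.5149, 0.1959, 0.0103]
eef_rot: [-0.0, 0.707, 0.707, -0.0]
ft_force: [0.3, 0.1, 1.1]
opening: 0.0424
time_s: 24.65
tool_pos: [0.5153, 0.1961, 0.0109]
eef_rot: [0.0, 0.707, 0.707, 0.0]
ft_force: [-0.3, -0.1, -0.5]
opening: 0.0643
time_s: 25.25
tool_pos: [0.5151, 0.1961, 0.1107]
eef_rot: [0.0, 0.707, 0.707, 0.0]
ft_force: [-1.0, 0.2, -0.5]
opening: 0.0856
t 25.25 pos [0.5151 0.1961 0.1107] d mm [-292.2  -57.5   10.6] turn [ 0.0004 -0.0003 -0.0003] open 85.6 F [-1.   0.2 -0.5]
```

View pics/f6z.png

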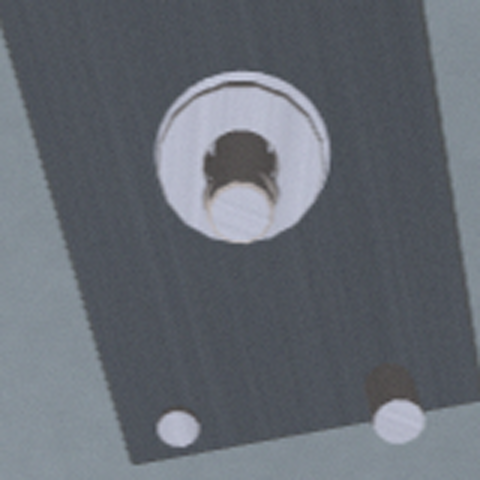

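```bash

python3 -m crank '{"xyz":[[-0.045,-0.009,0],[-0.045,-0.009,0],[-0.045,-0.009,0],[-0.045,-0.009,0],[-0.045,-0.009,0],[-0.04,-0.008,0],[-0.027,-0.0045,0.01],[0,0,0.01],[0,0,0],[0,0,0]],"angular":[[0,0,0],[0,0,0],[0,0,0],[0,0,0],[0,0,0],[0,0,0],[0,0,0],[0,0,0],[0,0,0],[0,0,0]]}'
python3 - <<'E'
from h import *
to([.4575,-.096,.1])
s,im=shot('g1'); to([.4575,-.096,.1])
for r in arm.place_of('wrist','bush_mid'): print(r['conf'],r['location'],proj(r['location'],s))
i=cv2.imread('pics/g1.png')[130:280,240:400];cv2.imwrite('pics/g1z.png',cv2.resize(i,None,fx=4,fy=4,interpolation=cv2.INTER_CUBIC))
E
```

```text
time_s: 26.3
tool_pos: [0.4572, -0.0947, 0.09]
eef_rot: [-0.001, 0.707, 0.707, -0.0]
ft_force: [0.3, 0.3, 1.0]
opening: 0.0855
t 26.3 pos [ 0.4572 -0.0947  0.09  ] d mm [ -1.3   0.3 -10. ] turn [-0.0018 -0.0006  0.0011] open 85.5 F [0.3 0.3 1. ]
t 26.35 pos [ 0.4576 -0.0946  0.0904] d mm [-1.4 -0.1 -9.6] turn [-0.0008 -0.0004  0.0017] open 85.9 F [0.7 0.  1.1]
0.96 [0.4574, -0.0923, 0.0127] [320.88109236 189.65929434]
0.77 [0.5331, -0.0424, 0.0114] [418.1420335  128.14446218]
0.58 [0.3583, -0.1339, 0.0091] [208.0064624  233.49214804]
```

View pics/g1z.png

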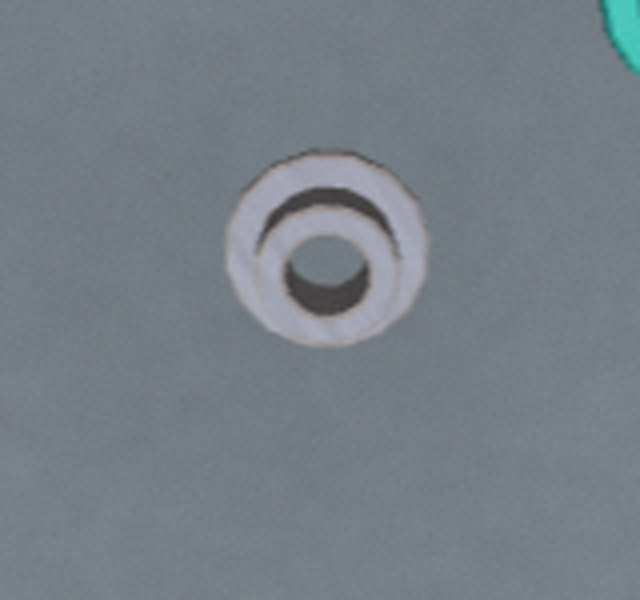

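```bash

python3 - <<'E'
from h import *
s=arm.state(); s['tool_pos']=np.array([.4574,-.0946,.0902])
P=at_z(321.7,198.5,.02,s); print(P,rot(s).inv().apply(P-s['tool_pos'])); to([P[0],P[1],.0])
E
```

```text
[ 0.45842465 -0.09748383  0.02      ] [-0.00291396  0.00103102  0.07019866]
t 26.4 pos [ 0.4578 -0.0946  0.0907] d mm [-2.9  0.6 90.7] turn [-0.0002 -0.0004  0.0018] open 85.3 F [ 0.3  0.  -0. ]
```

```bash

python3 -m crank '{"xyz":[[-0.003,0.001,0.02],[0,0,0.02],[0,0,0.02],[0,0,0.015],[0,0,0],[0,0,0],[0,0,0]],"angular":[[0,0,0],[0,0,0],[0,0,0],[0,0,0],[0,0,0],[0,0,0],[0,0,0]]}'
python3 - <<'E'
from h import *
s,im=shot('g2'); to([.4584,-.0975,.0])
i=cv2.imread('pics/g2.png')[180:330,220:420];cv2.imwrite('pics/g2z.png',cv2.resize(i,None,fx=4,fy=4,interpolation=cv2.INTER_CUBIC))
E
```

```text
time_s: 27.1
tool_pos: [0.4594, -0.0987, 0.0166]
eef_rot: [0.001, 0.707, 0.707, 0.001]
ft_force: [0.8, 0.2, -0.1]
opening: 0.0853
t 27.15 pos [ 0.4594 -0.0988  0.0167] d mm [ 1.3 -1.  16.7] turn [0.0018 0.0001 0.    ] open 85.0 F [0.5 0.6 0.5]
```

View pics/g2z.png

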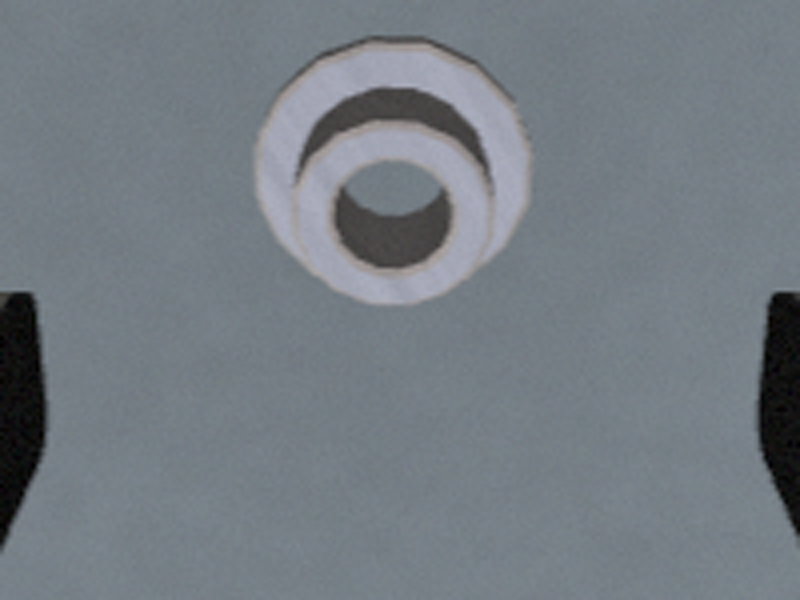

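```bash

python3 - <<'E'
from h import *
s=arm.state(); s['tool_pos']=np.array([.4594,-.0988,.0167])
P=at_z(317.9,233.,.02,s); print(P,rot(s).inv().apply(P-s['tool_pos']))
E
python3 -m crank '{"xyz":[[0.001,-0.0012,0],[0,0,0.01],[0,0,0.01],[0,0,0.007],[0,0,0],[0,0,0]],"angular":[[0,0,0],[0,0,0],[0,0,0],[0,0,0],[0,0,0],[0,0,0]]}' 0.42
python3 - <<'E'
from h import *
s,im=shot('g3'); to([.4581,-.0984,.0])
i=cv2.imread('pics/g3.png')[180:330,220:420];cv2.imwrite('pics/g3z.png',cv2.resize(i,None,fx=4,fy=4,interpolation=cv2.INTER_CUBIC))
E
```

```text
[ 0.45783329 -0.09733972  0.02      ] [ 0.00145996 -0.00156079 -0.00330295]
time_s: 27.75
tool_pos: [0.457, -0.098, -0.0117]
eef_rot: [-0.0, 0.707, 0.707, -0.0]
ft_force: [-0.8, -0.7, -0.1]
opening: 0.0358
t 27.8 pos [ 0.4573 -0.0981 -0.0114] d mm [ -0.3   0.8 -11.4] turn [-0.0002  0.0001 -0.0007] open 36.0 F [ 0.2  0.3 -0.3]
```

View pics/g3z.png

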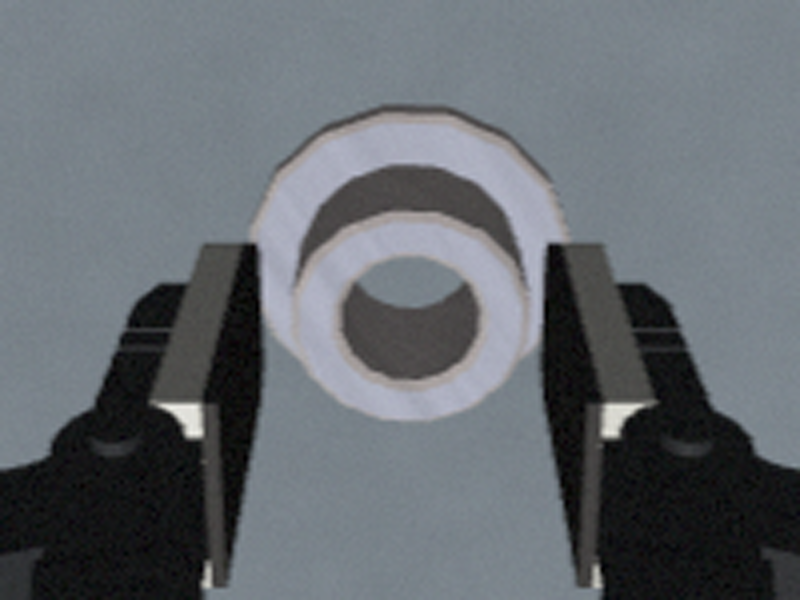

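```bash

python3 -m crank '{"xyz":[[0.0005,0.0008,0.002],[0,0,0.002],[0,0,0]],"angular":[[0,0,0],[0,0,0],[0,0,0]]}'
python3 -m crank '{"xyz":[[0,0,0.001],[0,0,0.001],[0,0,0]],"angular":[[0,0,0],[0,0,0],[0,0,0]]}'
python3 -m crank '{"xyz":[[0,0,0.001],[0,0,0.001],[0,0,0]],"angular":[[0,0,0],[0,0,0],[0,0,0]]}'
```

```text
time_s: 28.1
tool_pos: [0.4581, -0.0974, -0.0154]
eef_rot: [-0.0, 0.707, 0.707, 0.0]
ft_force: [-0.3, 0.2, -0.9]
opening: 0.036
time_s: 28.4
tool_pos: [0.458, -0.0975, -0.0174]
eef_rot: [-0.0, 0.707, 0.707, -0.0]
ft_force: [0.0, 0.6, -0.2]
opening: 0.0359
time_s: 28.7
tool_pos: [0.458, -0.0974, -0.0194]
eef_rot: [-0.0, 0.707, 0.707, -0.0]
ft_force: [0.6, 0.8, -0.5]
opening: 0.0358
```

```bash

python3 -m crank '{"xyz":[[0,0,0.001],[0,0,0]],"angular":[[0,0,0],[0,0,0]]}'
python3 -m crank '{"xyz":[[0,0,0.001],[0,0,0]],"angular":[[0,0,0],[0,0,0]]}'
python3 -m crank '{"xyz":[[0,0,0.001],[0,0,0]],"angular":[[0,0,0],[0,0,0]]}'
```

```text
time_s: 28.9
tool_pos: [0.458, -0.0975, -0.0204]
eef_rot: [-0.0, 0.707, 0.707, -0.0]
ft_force: [0.5, 0.2, 0.5]
opening: 0.0359
time_s: 29.1
tool_pos: [0.4582, -0.0975, -0.0211]
eef_rot: [0.0, 0.707, 0.707, 0.0]
ft_force: [-0.1, -0.4, 3.3]
opening: 0.0355
time_s: 29.3
tool_pos: [0.4583, -0.0974, -0.0213]
eef_rot: [-0.0, 0.707, 0.707, 0.0]
ft_force: [-4.0, 2.3, 17.7]
opening: 0.0357
```

```bash

python3 -m crank '{"xyz":[[0,0,-0.002],[0,0,-0.0015],[0,0,0]],"angular":[[0,0,0],[0,0,0],[0,0,0]]}'
python3 -m crank '{"xyz":[[0,0,0],[0,0,0],[0,0,0],[0,0,0]],"angular":[[0,0,0],[0,0,0],[0,0,0],[0,0,0]]}' 0.15
python3 -m crank '{"xyz":[[0,0,-0.005],[0,0,-0.01],[0,0,-0.03],[0,0,-0.04],[0,0,-0.04],[0,0,-0.01],[0,0,0],[0,0,0]],"angular":[[0,0,0],[0,0,0],[0,0,0],[0,0,0],[0,0,0],[0,0,0],[0,0,0],[0,0,0]]}'
python3 - <<'E'
from h import *
s,im=shot('g4'); to([.515,.1964,.1])
i=cv2.imread('pics/g4.png')[180:330,220:420];cv2.imwrite('pics/g4z.png',cv2.resize(i,None,fx=4,fy=4,interpolation=cv2.INTER_CUBIC))
E
```

```text
time_s: 29.6
tool_pos: [0.4582, -0.0975, -0.0187]
eef_rot: [0.0, 0.707, 0.707, 0.0]
ft_force: [-0.6, 0.3, 0.0]
opening: 0.0358
time_s: 30.0
tool_pos: [0.4581, -0.0974, -0.0185]
eef_rot: [-0.0, 0.707, 0.707, 0.0]
ft_force: [-1.7, 0.5, 7.9]
opening: 0.0273
time_s: 30.8
tool_pos: [0.4574, -0.0971, 0.1155]
eef_rot: [-0.0, 0.707, 0.707, -0.0]
ft_force: [-0.0, -0.1, -0.9]
opening: 0.0271
t 30.85 pos [ 0.457  -0.0971  0.115 ] d mm [293.5  58.   15. ] turn [-0.0024 -0.0002 -0.0002] open 27.4 F [ 0.5  0.2 -1.4]
```

View pics/g4z.png

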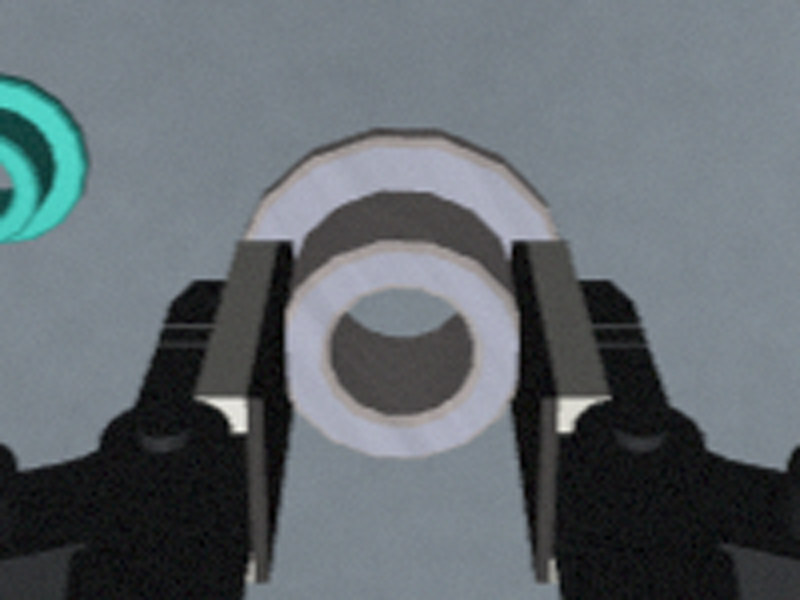

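```bash

python3 - <<'E'
from h import *
s=arm.state(); t=lambda P:rot(s).inv().apply(P-s['tool_pos']).round(5)
z=s['tool_pos'][2]
print('bush',t(at_z(320.2,267.,z+.0385,s)))
to([.515,.1964,.1])
E
python3 -m crank '{"xyz":[[0.03,0.006,0],[0.045,0.009,0],[0.045,0.009,0],[0.045,0.009,0],[0.045,0.009,0],[0.045,0.009,0],[0.028,0.006,0.01],[0.01,0.001,0.015],[0,0,0.01],[0,0,0],[0,0,0],[0,0,0]],"angular":[[0,0,0],[0,0,0],[0,0,0],[0,0,0],[0,0,0],[0,0,0],[0,0,0],[0,0,0],[0,0,0],[0,0,0],[0,0,0],[0,0,0]]}'
python3 -m crank '{"xyz":[[0,0,0],[0,0,0]],"angular":[[0,0,0],[0,0,0]]}'
python3 - <<'E'
from h import *
s,im=shot('h1'); to([.515,.1964,.06])
i=cv2.imread('pics/h1.png')[180:330,220:420];cv2.imwrite('pics/h1z.png',cv2.resize(i,None,fx=4,fy=4,interpolation=cv2.INTER_CUBIC))
E
```

```text
bush [ 0.00049 -0.00025 -0.0385 ]
t 30.85 pos [ 0.457  -0.0971  0.115 ] d mm [293.5  58.   15. ] turn [-0.0024 -0.0002 -0.0002] open 27.4 F [ 0.5  0.2 -1.4]
time_s: 32.05
tool_pos: [0.5167, 0.1938, 0.0816]
eef_rot: [0.0, 0.708, 0.706, -0.0]
ft_force: [0.3, 1.0, -1.3]
opening: 0.0275
time_s: 32.25
tool_pos: [0.5166, 0.1952, 0.0818]
eef_rot: [0.0, 0.708, 0.707, 0.0]
ft_force: [-0.1, 0.9, -1.1]
opening: 0.0273
t 32.3 pos [0.5165 0.1954 0.0817] d mm [ 1.  -1.5 21.7] turn [ 0.0007 -0.0004 -0.0009] open 27.3 F [ 0.9  0.1 -1.2]
```

View pics/h1z.png

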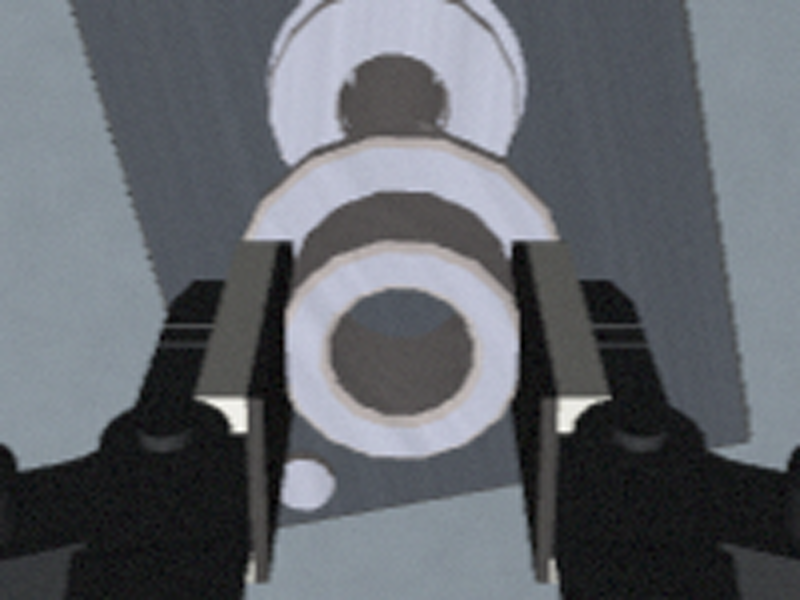

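```bash

python3 -m crank '{"xyz":[[0.0006,-0.0013,0.006],[0,0,0.007],[0,0,0.006],[0,0,0],[0,0,0],[0,0,0]],"angular":[[0,0,0],[0,0,0],[0,0,0],[0,0,0],[0,0,0],[0,0,0]]}'
python3 - <<'E'
from h import *
s,im=shot('h2'); to([.5152,.1959,.06])
i=cv2.imread('pics/h2.png')[180:330,220:420];cv2.imwrite('pics/h2z.png',cv2.resize(i,None,fx=4,fy=4,interpolation=cv2.INTER_CUBIC))
E
```

```text
time_s: 32.9
tool_pos: [0.5151, 0.1961, 0.0623]
eef_rot: [0.0, 0.707, 0.707, 0.0]
ft_force: [-0.7, 0.1, -0.9]
opening: 0.0273
t 32.95 pos [0.5152 0.1962 0.0624] d mm [-0.3  0.   2.4] turn [ 0.0004 -0.0001 -0.0005] open 27.6 F [ 0.1  0.5 -0.7]
```

View pics/h2z.png

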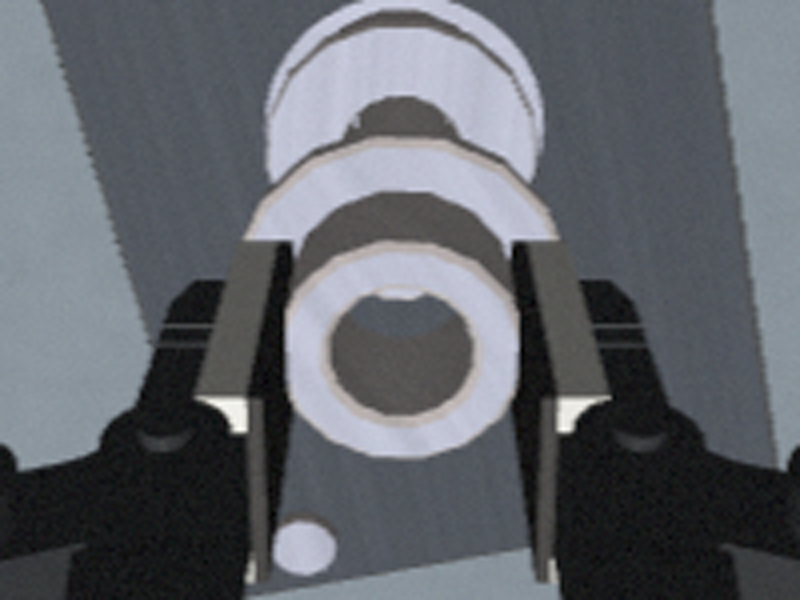

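```bash

python3 - <<'E'
from h import *
s=arm.state(); s['tool_pos']=np.array([.5152,.1961,.0623])
for y in [.1955,.1964,.1973]: print(y,proj([.515,y-.0079,.074],s))
E
```

```text
0.1955 [320.28074015 255.46267078]
0.1964 [320.27908457 254.04823513]
0.1973 [320.27742368 252.62926215]
```

```bash

python3 -m crank '{"xyz":[[-0.0003,0,0.002],[0,0,0.002],[0,0,0.001],[0,0,0]],"angular":[[0,0,0],[0,0,0],[0,0,0],[0,0,0]]}'
python3 -m crank '{"xyz":[[0,0,0.001],[0,0,0]],"angular":[[0,0,0],[0,0,0]]}'
python3 -m crank '{"xyz":[[0,0,0.001],[0,0,0]],"angular":[[0,0,0],[0,0,0]]}'
python3 - <<'E'
from h import *
s,im=shot('h3'); to([.5152,.1957,.055])
i=cv2.imread('pics/h3.png')[180:330,220:420];cv2.imwrite('pics/h3z.png',cv2.resize(i,None,fx=4,fy=4,interpolation=cv2.INTER_CUBIC))
E
```

```text
time_s: 33.35
tool_pos: [0.5148, 0.1958, 0.0571]
eef_rot: [-0.0, 0.707, 0.707, -0.0]
ft_force: [0.8, -0.2, -0.6]
opening: 0.0274
time_s: 33.55
tool_pos: [0.5149, 0.1958, 0.0562]
eef_rot: [-0.0, 0.707, 0.707, -0.0]
ft_force: [0.1, 0.9, -1.1]
opening: 0.0273
time_s: 33.75
tool_pos: [0.5149, 0.1958, 0.0551]
eef_rot: [0.0, 0.707, 0.707, -0.0]
ft_force: [0.4, -0.1, -0.9]
opening: 0.0271
t 33.8 pos [0.5149 0.1958 0.0552] d mm [-0.1  0.3  0.2] turn [-0.0001  0.0001 -0.0005] open 27.2 F [-0.5  0.8 -0.6]
```

View pics/h3z.png

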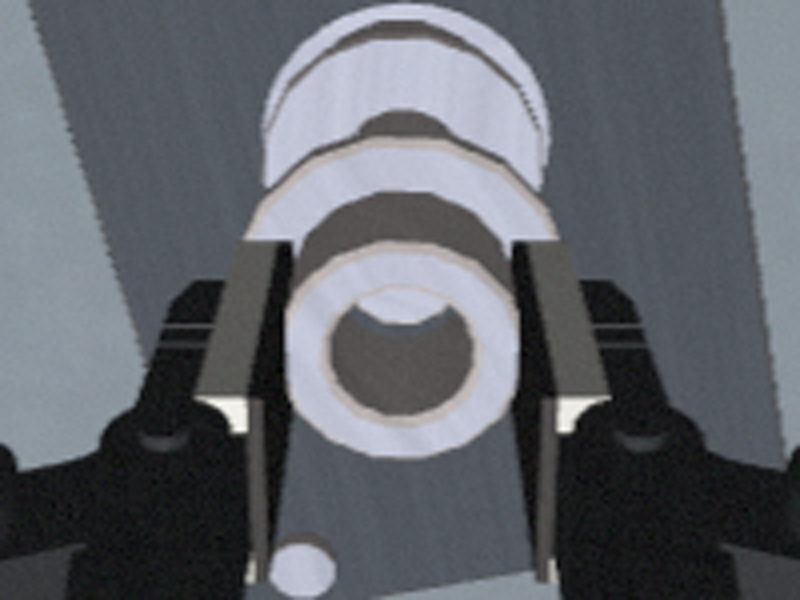

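```bash

for i in 1; do python3 -m crank '{"xyz":[[0,0,0.001],[0,0,0]],"angular":[[0,0,0],[0,0,0]]}'; done
python3 -m crank '{"xyz":[[0,0,0.0007],[0,0,0]],"angular":[[0,0,0],[0,0,0]]}'
```

```text
time_s: 34.0
tool_pos: [0.5149, 0.1958, 0.0541]
eef_rot: [-0.0, 0.707, 0.707, -0.0]
ft_force: [0.4, 0.1, -1.7]
opening: 0.027
time_s: 34.2
tool_pos: [0.5149, 0.1958, 0.0534]
eef_rot: [-0.0, 0.707, 0.707, -0.0]
ft_force: [-0.4, 0.9, -0.3]
opening: 0.0274
```

```bash

python3 -m crank '{"xyz":[[0,0,0.001],[0,0,0.001],[0,0,0]],"angular":[[0,0,0],[0,0,0],[0,0,0]]}'
python3 -m crank '{"xyz":[[0,0,0.001],[0,0,0.001],[0,0,0]],"angular":[[0,0,0],[0,0,0],[0,0,0]]}'
python3 - <<'E'
from h import *
s,im=shot('h4'); to([.5152,.1957,.055])
i=cv2.imread('pics/h4.png')[180:330,220:420];cv2.imwrite('pics/h4z.png',cv2.resize(i,None,fx=4,fy=4,interpolation=cv2.INTER_CUBIC))
E
```

```text
time_s: 34.5
tool_pos: [0.5148, 0.1958, 0.0514]
eef_rot: [-0.0, 0.707, 0.707, -0.0]
ft_force: [0.5, 0.5, -0.2]
opening: 0.0272
time_s: 34.8
tool_pos: [0.5149, 0.1958, 0.0494]
eef_rot: [-0.0, 0.707, 0.707, -0.0]
ft_force: [-0.0, -0.1, -1.7]
opening: 0.0273
t 34.85 pos [0.5149 0.1958 0.0495] d mm [-0.1  0.3 -5.5] turn [-0.0001  0.     -0.0005] open 27.2 F [ 0.6  0.4 -1.3]
```

View pics/h4z.png

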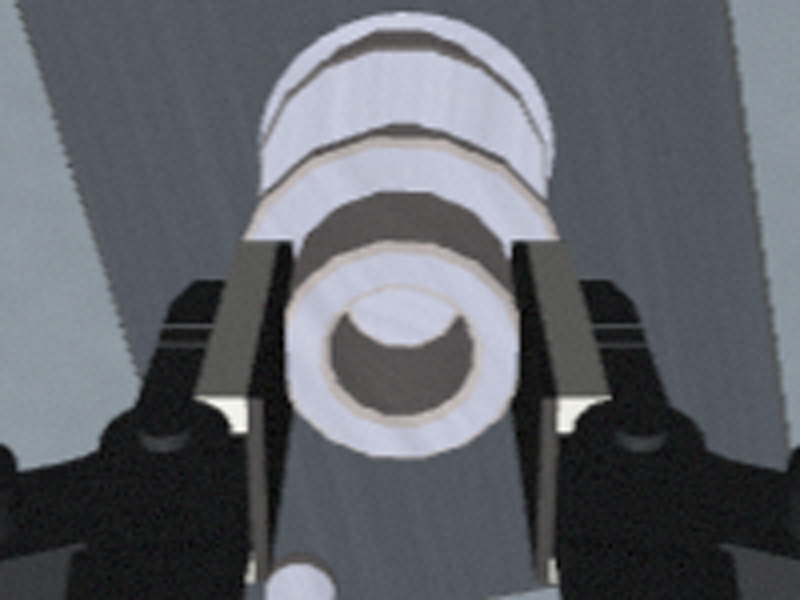

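Threaded with no load. Next come the balls, in small steps.

```bash

for k in 1; do
python3 -m crank '{"xyz":[[0,0,0.001],[0,0,0.001],[0,0,0]],"angular":[[0,0,0],[0,0,0],[0,0,0]]}' | grep -E "tool_pos|force"
python3 -m crank '{"xyz":[[0,0,0.001],[0,0,0]],"angular":[[0,0,0],[0,0,0]]}'| grep -E "tool_pos|force"
python3 -m crank '{"xyz":[[0,0,0.001],[0,0,0]],"angular":[[0,0,0],[0,0,0]]}'| grep -E "tool_pos|force"
done
```

```text
tool_pos: [0.5148, 0.1958, 0.0474]
ft_force: [0.8, 0.2, -1.5]
tool_pos: [0.5149, 0.1958, 0.0464]
ft_force: [0.4, 0.2, -1.5]
tool_pos: [0.5151, 0.1959, 0.0455]
ft_force: [0.5, -0.4, -0.8]
```

```bash

python3 -m crank '{"xyz":[[0,0,0.001],[0,0,0]],"angular":[[0,0,0],[0,0,0]]}'| grep -E "tool_pos|force"
python3 -m crank '{"xyz":[[0,0,0.001],[0,0,0]],"angular":[[0,0,0],[0,0,0]]}'| grep -E "tool_pos|force"
python3 -m crank '{"xyz":[[0,0,0.001],[0,0,0]],"angular":[[0,0,0],[0,0,0]]}'| grep -E "tool_pos|force"
```

```text
tool_pos: [0.5151, 0.1959, 0.0447]
ft_force: [-0.7, -0.1, 2.0]
tool_pos: [0.5151, 0.196, 0.0439]
ft_force: [-0.6, -0.1, 5.6]
tool_pos: [0.5153, 0.1961, 0.043]
ft_force: [-1.2, 0.0, 5.3]
```

```bash

python3 -m crank '{"xyz":[[0,0,0.001],[0,0,0]],"angular":[[0,0,0],[0,0,0]]}'| grep -E "tool_pos|force|opening"
python3 -m crank '{"xyz":[[0,0,0.001],[0,0,0]],"angular":[[0,0,0],[0,0,0]]}'| grep -E "tool_pos|force"
python3 -m crank '{"xyz":[[0,0,0.001],[0,0,0]],"angular":[[0,0,0],[0,0,0]]}'| grep -E "tool_pos|force"
```

```text
tool_pos: [0.5153, 0.1961, 0.042]
ft_force: [-1.1, 1.5, 5.8]
opening: 0.0276
tool_pos: [0.5152, 0.1961, 0.0409]
ft_force: [-1.3, 0.2, 4.6]
tool_pos: [0.5152, 0.1961, 0.0399]
ft_force: [-1.6, 0.7, 4.6]
```

```bash

python3 -m crank '{"xyz":[[0,0,0.0015],[0,0,0.0015],[0,0,0.0015],[0,0,0]],"angular":[[0,0,0],[0,0,0],[0,0,0],[0,0,0]]}'| grep -E "tool_pos|force|opening"
python3 -m crank '{"xyz":[[0,0,0.0015],[0,0,0.0015],[0,0,0.0015],[0,0,0]],"angular":[[0,0,0],[0,0,0],[0,0,0],[0,0,0]]}'| grep -E "tool_pos|force"
python3 -m crank '{"xyz":[[0,0,0.0015],[0,0,0.0015],[0,0,0.0015],[0,0,0]],"angular":[[0,0,0],[0,0,0],[0,0,0],[0,0,0]]}'| grep -E "tool_pos|force"
```

```text
tool_pos: [0.5151, 0.196, 0.0351]
ft_force: [0.1, 0.1, 2.9]
opening: 0.0274
tool_pos: [0.5151, 0.196, 0.0306]
ft_force: [0.4, 0.5, 2.4]
tool_pos: [0.5151, 0.196, 0.026]
ft_force: [-0.7, 1.4, 1.6]
```

```bash

python3 - <<'E'
from h import *
s,im=shot('h5'); to([.5152,.1957,.0195])
i=cv2.imread('pics/h5.png')[180:330,220:420];cv2.imwrite('pics/h5z.png',cv2.resize(i,None,fx=4,fy=4,interpolation=cv2.INTER_CUBIC))
E
```

```text
t 38.0 pos [0.5151 0.196  0.026 ] d mm [-0.3  0.1  6.5] turn [ 0.0003 -0.0002 -0.0004] open 27.5 F [-0.5  0.9  2.1]
```

View pics/h5z.png

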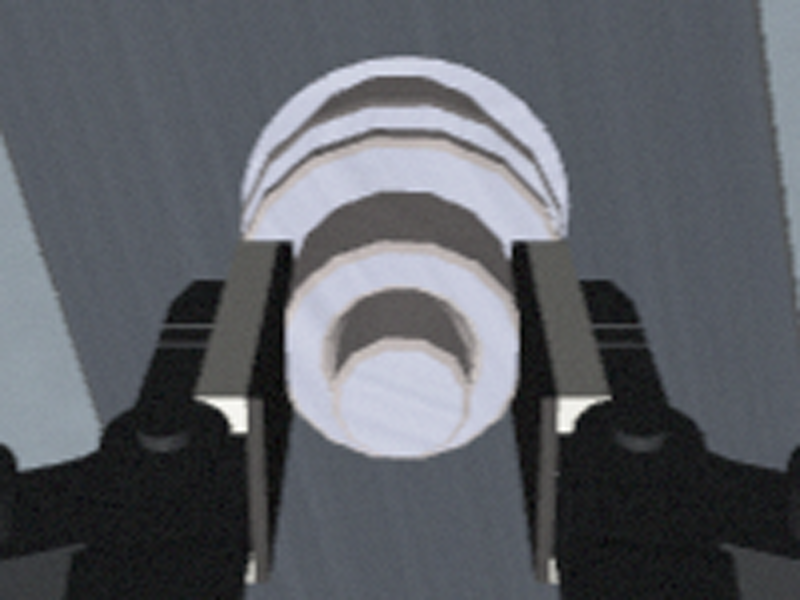

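```bash

python3 -m crank '{"xyz":[[0,0,0.0015],[0,0,0.0015],[0,0,0.001],[0,0,0]],"angular":[[0,0,0],[0,0,0],[0,0,0],[0,0,0]]}'| grep -E "tool_pos|force|opening"
python3 -m crank '{"xyz":[[0,0,0.0008],[0,0,0]],"angular":[[0,0,0],[0,0,0]]}'| grep -E "tool_pos|force"
python3 -m crank '{"xyz":[[0,0,0.0008],[0,0,0]],"angular":[[0,0,0],[0,0,0]]}'| grep -E "tool_pos|force"
```

```text
tool_pos: [0.515, 0.1958, 0.0217]
ft_force: [1.0, 0.7, -2.4]
opening: 0.0269
tool_pos: [0.5149, 0.1957, 0.0209]
ft_force: [1.4, 0.1, -1.9]
tool_pos: [0.5146, 0.1956, 0.0202]
ft_force: [1.7, -0.1, -1.1]
```

```bash

python3 -m crank '{"xyz":[[0,0,0.0006],[0,0,0]],"angular":[[0,0,0],[0,0,0]]}'| grep -E "tool_pos|force"
python3 -m crank '{"xyz":[[0,0,0.0005],[0,0,0]],"angular":[[0,0,0],[0,0,0]]}'| grep -E "tool_pos|force"
```

```text
tool_pos: [0.5147, 0.1957, 0.0197]
ft_force: [0.3, 0.3, -1.2]
tool_pos: [0.5147, 0.1957, 0.0196]
ft_force: [-1.2, -0.8, 5.1]
```

```bash

python3 -m crank '{"xyz":[[0,0,0],[0,0,0],[0,0,0],[0,0,0]],"angular":[[0,0,0],[0,0,0],[0,0,0],[0,0,0]]}' 0.75
python3 -m crank '{"xyz":[[0,0,-0.01],[0,0,-0.03],[0,0,-0.04],[0,0,-0.02],[0,0,0],[0,0,0],[0,0,0]],"angular":[[0,0,0],[0,0,0],[0,0,0],[0,0,0],[0,0,0],[0,0,0],[0,0,0]]}'
python3 - <<'E'
from h import *
s,im=shot('k1'); 
i=cv2.imread('pics/k1.png')[130:300,240:400];cv2.imwrite('pics/k1z.png',cv2.resize(i,None,fx=3,fy=3,interpolation=cv2.INTER_CUBIC))
for c in ['scene','side','wrist']:
  if c!='wrist': shot('k1'+c,c)
  for t in ['spacer_mid','washer_mid','bush_mid']: print(c,t,[(r['conf'],r['location']) for r in arm.place_of(c,t)][:2])
i=cv2.imread('pics/k1side.png')[120:230,220:360];cv2.imwrite('pics/k1s.png',cv2.resize(i,None,fx=5,fy=5,interpolation=cv2.INTER_CUBIC))
print(arm.state()['time_s'])
E
```

```text
time_s: 39.6
tool_pos: [0.515, 0.1959, 0.0193]
eef_rot: [0.0, 0.707, 0.707, 0.0]
ft_force: [-0.3, 1.2, -1.2]
opening: 0.0642
time_s: 40.3
tool_pos: [0.5141, 0.1956, 0.1185]
eef_rot: [-0.0, 0.707, 0.707, -0.001]
ft_force: [0.3, -0.9, -0.4]
opening: 0.064
scene spacer_mid []
scene washer_mid [(0.45, [0.5175, 0.1947, 0.034])]
scene bush_mid [(0.63, [0.3545, -0.1336, 0.0086]), (0.47, [0.5381, -0.042, 0.0101])]
side spacer_mid [(0.54, [0.5141, 0.1982, 0.0243]), (0.53, [0.5144, 0.1908, 0.0014])]
side washer_mid [(0.45, [0.5138, 0.195, 0.0385])]
side bush_mid [(0.69, [0.3609, -0.1378, 0.01]), (0.51, [0.535, -0.0394, 0.0121])]
wrist spacer_mid []
wrist washer_mid []
wrist bush_mid [(0.62, [0.514, 0.2, 0.0505])]
40.9
```

View pics/k1z.png

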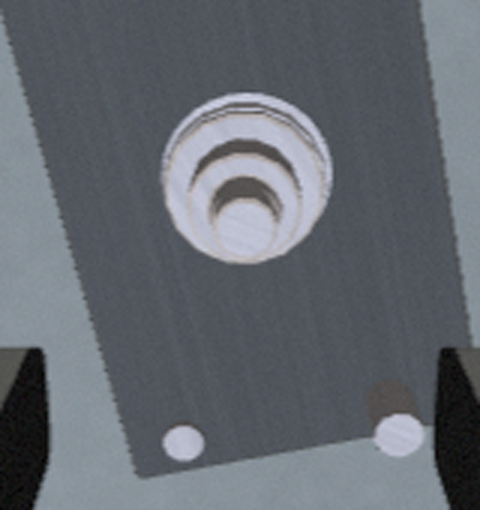

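View pics/k1s.png

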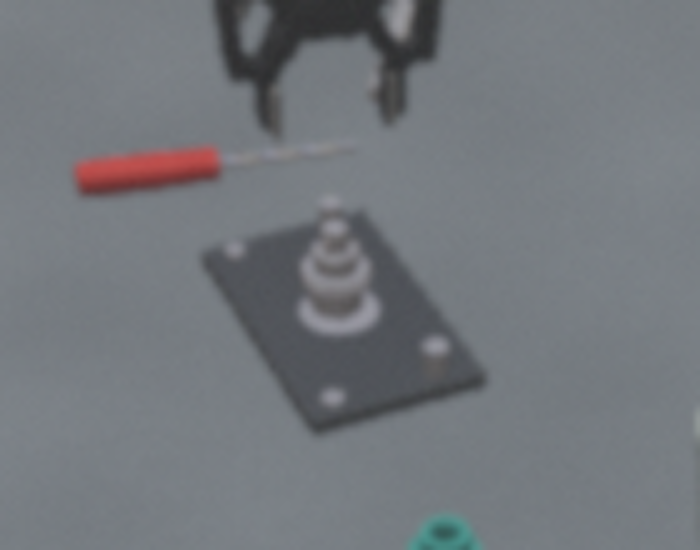

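The stack stands upright, all three parts are seated and the gripper is clear, so I'm handing in.

```bash
python3 -c "
from rig import arm
print(arm.hand_in(), arm.state()['time_s'])"
```

```text
the job is handed in; nothing more can be done
the job is handed in; nothing more can be done
```

I threaded the spacer, the washer and the bush (flange down) onto the stud in that order, let go, and handed the job in at about 41 s. No verdict came back.

- **Stud:** the wrist camera put it about 5 mm off the plate centre, near (0.515, 0.196).
- **Bush force:** the wrist sensor read at most 6 N while the bush went past the balls. The pull then reversed as they sprang out over its top. Contact with the washer came at about 5 N, within 0.1 mm of the height expected for home.
- **Last checks:** the wrist and side pictures show the stack upright and seated, with the gripper about 100 mm above it. The networks' heights above the bench for spacer, washer and bush were 24, 34–39 and 50.5 mm. Home is 22, 35 and 48 mm, and the networks are good to about 4 mm.
- **Disagreements:** the scene and side networks matched the bush only to the turquoise look-alikes; only the wrist camera found it on the stud. The side camera also gave a second spacer reading near bench height, at nearly the same confidence.
- **Fingertips:** they end about 26 mm behind the reported TCP at a part-closed opening, not at it. The first spacer grasp closed just above the part because of this. I went lower and gripped again without disturbing anything.
- **Bystanders:** I made no contact with the tin, tumbler, screwdriver or spanner that I know of, but I did not measure their positions again before handing in.

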